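# Put the washed dosing kit away

## Robot

A 6-joint arm with a two-finger parallel gripper is mounted at the origin on the work surface. World frame = base frame: x ahead of the robot, y to its left, z up, the work surface at z = 0. Lengths are in m, angles in rad, forces in N, time in s.
With the tool pointing down it reaches from about 0.35 to 0.95 m from the base axis. Payload 17.4 kg.
Tool frame: the origin (TCP) lies at the very end of the fingers, on their centre line; the grasp point (between the pads) lies robot.grip_point_offset behind it (robot.grip_point_offset is the distance from the TCP to the grasp point, in m); x points along the fingers, y is the direction in which the jaws open and shut, and the axes are right-handed (so a half turn about x gives the same grasp; the last joint's range is limited). The gripper opens to 93 mm and grips with 3 to 60 N. Pads are 15 mm wide; open, the fingers measure 128 mm over their backs; the gripper's body (75 mm by 188 mm) begins 65 mm behind the grasp point.
Start: joints at [-0.038, 0.116, 1.442, -0, 1.584, -0.038], TCP at [0.675, -0, 0.198] pointing down, gripper open.
Joint ranges: [-2.83, 2.83], [-0.83, 2.19], [0.07, 2.5], [-1.14, 4.28], [0.01, 3], [-2.97, 2.97]. Speed limits (rad/s): [1.89, 1.89, 2.22, 3.14, 3.14, 3.14].

## Interface

Orientations are given as a unit quaternion [x, y, z, w].
In Python, from station import status, eyes, robot gives the robot as it stands.
- The arm moves only by the tool servo_tool, never from a script. Its arguments are lists of equal length, an entry for each row: "angular": the turn, a rotation vector about the tool's x, y, z in rad, a list of three; "slide": the shift along the tool's x, y, z in m, a list of three; "grip": the closure, from 0 (fully open) to 1 (shut). In form: {"angular": [[ax, ay, az], ...], "slide": [[x, y, z], ...], "grip": [grip, ...]}. A call has 1 to 20 rows; each row shifts and turns the commanded pose from where the row before left it, along the tool's axes as they then stand; what a row does not reach is not made up. A row lasts 1/8 s, in which the tool goes at most 62.5 mm and 10.7 degrees, less where a joint would pass 70% of its speed; a pose out of reach is approached as far as the arm can. A call is refused whole if a number of a shift passes 0.0625 or a number of a turn 0.188, either way. A call with a gripper value outside its range is refused whole. The fingers move at their own pace and stop on an object; "squeeze" is the grip in N (left out, the last holds). Time passes only in rows, so rows that do not move let the fingers close. It gives the time, the measured TCP pose, the force and the opening at its end, in the units of the state.
- status.get_state(): the state, without advancing time (a new reading comes with each control period).
- eyes.snapshot(name): name is "scene" or "side" or "wrist"; returns a dict with "image" (480x640x3 uint8, red, green, blue), "K" (3x3 intrinsics, pixels), "pose" (4x4, takes a point from camera to world coordinates). Camera axes: x right, y down, z forward; pixel columns grow to the right and rows downward; lengths in m; the calibration is good to about 2 mm. A picture is of the moment at which its call begins. There is no depth.
- robot.finish_job(): hands the job in, once; it reports no verdict.
Trained networks look in a picture, given as the dict that the camera call returned (one of the last four; its "shot" number tells which), for a name from the list of things; names that differ only in an ending like _2 or _b are one class to them, and where a whole thing is asked for, a point or a joint stands for the part that bears it (a point fixed in the world has none). Each returns a list of dicts, best first, with "confidence" (0 to 1); they miss things now and then, are a little off and sometimes report something else, mostly with a low value. They report only what shows in the picture. A call takes as long as a camera call. They do not tell look-alikes from the thing itself.
- eyes.regions_of(thing, picture): "region" (480x640 bool, what is visible of it) and "rect" ([left, top, width, height] in pixels, round what is visible of it).
The state is a dict: "clock": time; "joint_pos": joint angles; "qd": joint speeds; "joint_torque": joint torques, N m; "position": TCP position; "eef_rot": TCP orientation; "ft_force": force on the tool from outside, world axes, zero at the start; "wrist_torque": the same for the moment, N m; "width": finger opening in m.
Only numpy, scipy, OpenCV 4.12 (cv2) and the standard library are available. Lean on these libraries where they do the work, as an engineer would, in place of code of your own. Each camera call takes 0.05 s, during which the arm holds its last target.

## Task

The measuring scoops and jars are dry: take each scoop off its headed peg on the drying rail (raise it until the head is in the wide end of the keyhole, then draw it off forwards) and hang them all on the one storage hook, the largest first and each smaller one in front of it with its cup nested inside the larger. Stand every amber jar with a white cap upright and fully down in a bore of the wooden block, and leave the other things on the fridge top where they are.

Things in the scene. Friction and masses are not known exactly. Their poses are not given: they have to be found in the camera images.
- scoop_large: Largest steel scoop, blue inlay, 200 g, None if absent. Its handle is an upright strip along z, 5 mm thick (x), 36 wide (y). Origin: on the round cup's axis (along x), in the strip's mid-plane. Cup: mouth 100 mm across facing -x, rim at x=-6 mm; bottom 84 mm across at x=+36; wall 2.5 mm. Hung, the handle's top leans about 0.1 rad to +x.
- scoop_large_slot (a point): Middle of the upper edge of that scoop's keyhole, 100 mm above its origin, axes as the scoop. Above it the strip is solid, edges straight to 48 mm, rounded top at 66 mm: grip these edges (36 mm apart). Below it the keyhole is 11 mm wide to -21 mm, then 24 mm wide to -45 mm (wide end, centre -33); nothing lies behind it.
- scoop_medium: Middle steel scoop, green inlay, 160 g, None if absent. Its handle is an upright strip along z, 5 mm thick (x), 36 wide (y). Origin: on the round cup's axis (along x), in the strip's mid-plane. Cup: mouth 80 mm across facing -x, rim at x=-6 mm; bottom 66 mm across at x=+34; wall 2.5 mm. Hung, the handle's top leans about 0.1 rad to +x.
- scoop_medium_slot (a point): Middle of the upper edge of that scoop's keyhole, 100 mm above its origin, axes as the scoop. Above it the strip is solid, edges straight to 48 mm, rounded top at 66 mm: grip these edges (36 mm apart). Below it the keyhole is 11 mm wide to -21 mm, then 24 mm wide to -45 mm (wide end, centre -33); nothing lies behind it.
- scoop_small: Smallest steel scoop, orange inlay, 120 g, None if absent. Its handle is an upright strip along z, 5 mm thick (x), 36 wide (y). Origin: on the round cup's axis (along x), in the strip's mid-plane. Cup: mouth 60 mm across facing -x, rim at x=-6 mm; bottom 48 mm across at x=+32; wall 2.5 mm. Hung, the handle's top leans about 0.1 rad to +x.
- scoop_small_slot (a point): Middle of the upper edge of that scoop's keyhole, 100 mm above its origin, axes as the scoop. Above it the strip is solid, edges straight to 48 mm, rounded top at 66 mm: grip these edges (36 mm apart). Below it the keyhole is 11 mm wide to -21 mm, then 24 mm wide to -45 mm (wide end, centre -33); nothing lies behind it.
- rail: Fixed drying rail, origin on the surface under its middle, y along it. Bar 350 mm long, 12 thick, 221 to 239 mm high, on end posts. 3 pegs to -x at y=-105, 0, 105 mm: 8 mm shank (top at 235), 16 free, keyhole tops rest at x=-14; 16 mm head from x=-22 to -26. Raise a scoop 29 mm (head mid wide end), draw it 55 mm off to -x (else its cup catches the peg).
- hook: Fixed stand, origin on the surface. 8 mm bar pointing to -x: level, top 235 mm high, x=+24 to -24 mm; then up 8 mm to its tip at x=-38 (round end to -42); behind +24 it climbs 10 degrees to a post at x=+115, 267 mm high. Foot plate 200x120x12 mm under it. The wide end of a keyhole goes over the bar, then the scoop sinks onto it.
- hook_rest (a point): Top of the level part of the hook's bar, in its middle; axes as hook. A hung scoop's keyhole top lies on this line (x). Scoops hang mouth to -x, largest deepest. About 18 mm from handle to handle suits most fingers (a touched scoop just slides back); 9 mm is the least; more than 30 is hardly nested.
- block: Wooden block 78x230x40 mm (x, y, z), fixed on the tray, origin under its centre, 6 mm above the surface; three round bores 53 mm across in a row along y, 76 mm apart, 30 mm deep, any jar in any bore (floor 10 mm above the block's underside).
- block_hole0 (a point): Centre of the mouth of bore 0, in the block's top face (40 mm above its underside).
- block_hole1 (a point): Centre of the mouth of bore 1, in the block's top face (40 mm above its underside).
- block_hole2 (a point): Centre of the mouth of bore 2, in the block's top face (40 mm above its underside).
- jar_0: Straight round amber glass jar with a white cap, 48 mm across over its whole height, 66 mm tall, about 140 g, standing on the tray; origin at the centre of its underside, z up. None if absent.
- jar_1: Straight round amber glass jar with a white cap, 48 mm across over its whole height, 66 mm tall, about 140 g, standing on the tray; origin at the centre of its underside, z up. None if absent.
- jar_2: Straight round amber glass jar with a white cap, 48 mm across over its whole height, 66 mm tall, about 140 g, standing on the tray; origin at the centre of its underside, z up. None if absent.
- tray: Glossy black tray 240x600 mm (x, y), fixed, 6 mm thick (its top is 6 mm above the surface) with a lip to 14 mm; origin under its centre.
- pill_organiser: Clear seven-day pill organiser, 36x154x23 mm (x, y, z), on the tray; origin at the centre of its underside. Leave it alone.
- amber_bottle: Amber bottle 46 mm across, 90 mm tall, on the tray; origin at the centre of its underside. Leave it alone.
- steel_tin: Steel tin 66 mm across, 64 mm tall, on the tray; origin at the centre of its underside. Leave it alone.
- egg_cup: White egg cup 50 mm across, 62 mm tall, on the tray; origin at the centre of its underside. Leave it alone.
- kitchen_timer: White round kitchen timer 68 mm across, 36 mm tall; origin at the centre of its underside. Leave it alone.
- pepper_mill: Wooden pepper mill 52 mm across, 125 mm tall; origin at the centre of its underside. Leave it alone.
- tea_box: Cardboard tea box 75x140x65 mm; origin at the centre of its underside. Leave it alone.
Not all that is in view belongs to the job. Leave any purple look-alike of the jar_0 alone.

How it is judged:
On the way, in this order (a step that is already met when the one before it is completed fails the run):
1. the large scoop hangs on the hook by its narrow slot, let go (in the order large, medium, small) (x of scoop_large_slot in the frame of hook_rest between -0.034 and 0.045 m and y of scoop_large_slot in the frame of hook_rest between -0.006 and 0.006 m and z of scoop_large_slot in the frame of hook_rest between -0.006 and 0.009 m and angle between scoop_large_slot's own z axis and vertical below 0.45 rad and contact force between the fingers and scoop_large below 0.3 N), for 0.2 s.
2. the medium scoop hangs on the hook by its narrow slot, let go (in the order large, medium, small) (x of scoop_medium_slot in the frame of hook_rest between -0.034 and 0.045 m and y of scoop_medium_slot in the frame of hook_rest between -0.006 and 0.006 m and z of scoop_medium_slot in the frame of hook_rest between -0.006 and 0.009 m and angle between scoop_medium_slot's own z axis and vertical below 0.45 rad and contact force between the fingers and scoop_medium below 0.3 N), for 0.2 s.
3. the small scoop hangs on the hook by its narrow slot, let go (in the order large, medium, small) (x of scoop_small_slot in the frame of hook_rest between -0.034 and 0.045 m and y of scoop_small_slot in the frame of hook_rest between -0.006 and 0.006 m and z of scoop_small_slot in the frame of hook_rest between -0.006 and 0.009 m and angle between scoop_small_slot's own z axis and vertical below 0.45 rad and contact force between the fingers and scoop_small below 0.3 N), for 0.2 s.
At the end, for the whole second after the job is handed in: All scoops present hang at rest on the bar by the narrow slot (6 mm sideways, -6 to +9 mm in height, lean < 0.45 rad), each smaller cup 2 mm or more inside the next larger present; all jars present stand in bores (5 mm off centre, 4 mm off the floor, lean < 0.12 rad). All released (all of step 1 and all of step 2 and all of step 3 and linear speed of each of scoop_large, scoop_medium, scoop_small, jar_0, jar_1, jar_2 below 0.03 m/s and angular speed of each of scoop_large, scoop_medium, scoop_small below 0.4 rad/s and x of scoop_medium in the frame of scoop_large above -0.038 m and x of scoop_small in the frame of scoop_medium above -0.036 m and (x of scoop_small in the frame of scoop_large above -0.036 m or (x of scoop_medium in the frame of scoop_large above -0.038 m and x of scoop_small in the frame of scoop_medium above -0.036 m)) and (horizontal distance between jar_0 and block_hole0 below 0.005 m or horizontal distance between jar_0 and block_hole1 below 0.005 m or horizontal distance between jar_0 and block_hole2 below 0.005 m) and z of each of jar_0, jar_1, jar_2 in the frame of block below 0.014 m and angle between each of jar_0, jar_1, jar_2's own z axis and vertical below 0.12 rad and (horizontal distance between jar_1 and block_hole0 below 0.005 m or horizontal distance between jar_1 and block_hole1 below 0.005 m or horizontal distance between jar_1 and block_hole2 below 0.005 m) and (horizontal distance between jar_2 and block_hole0 below 0.005 m or horizontal distance between jar_2 and block_hole1 below 0.005 m or horizontal distance between jar_2 and block_hole2 below 0.005 m)); the robot touches nothing.
It fails at once if another thing on the fridge top is pushed away by more than 4 cm (distance of any of pill_organiser, amber_bottle, steel_tin, egg_cup, kitchen_timer, pepper_mill, tea_box from where it was at the start of the episode above 0.04 m).
It fails at once if another thing on the fridge top is tipped over (angle between any of pill_organiser, amber_bottle, steel_tin, egg_cup, kitchen_timer, pepper_mill, tea_box's own z axis and vertical above 0.5 rad).
Of scoop_large, scoop_medium, scoop_small only 2 to 3 are there at a start; the rules pass over those that are not, and their reading is None.
Of jar_0, jar_1, jar_2 only 2 to 3 are there at a start; the rules pass over those that are not, and their reading is None.
At some moment in a run one of jar_0, jar_1, jar_2 may be knocked a few centimetres aside while the robot is not near it.
It also fails if it takes over 210 s, if anything falls off the work surface, if the arm or the gripper's body presses on something with over 40 N, if the wrist force passes 120 N, or if a joint passes its speed limit or range.

## Working session

There is one attempt and no reset: what is moved stays moved. The work goes in short steps, Python scripts to look and compute and a tool call to move; the robot and the scene stay as the last step left them, time stands still between calls to the robot, and variables do not carry over. Pictures are saved under pics/ and viewed, and the job is handed in when it is done.

Besides the shell and the picture viewer there is one more tool, called after ">>>" by a JSON object that holds its "api" and its "payload". servo_tool: Moves the arm, as the interface text tells. Its arguments: {"type":"object","properties":{"angular":{"type":"array","items":{"type":"array","items":{"type":"number"}}},"slide":{"type":"array","items":{"type":"array","items":{"type":"number"}}},"grip":{"type":"array","items":{"type":"number"}},"squeeze":{"type":"number"}},"required":["angular","slide","grip"]}

```bash
ls; mkdir -p pics; python3 - <<'E'
from station import status, eyes, robot
import cv2
print(status.get_state()); print(robot.grip_point_offset)
for n in ["scene","side","wrist"]:
    p=eyes.snapshot(n); cv2.imwrite(f"pics/a_{n}.png",p["image"][:,:,::-1]); print(n,p["K"].tolist(),p["pose"].round(4).tolist())
E
```

```text
pics
{'clock': 0.0, 'joint_pos': array([-3.77829201e-02,  1.16464058e-01,  1.44224842e+00, -2.94339947e-05,
        1.58399445e+00, -3.78145561e-02]), 'qd': array([-0.00088578,  0.00060249, -0.00110536,  0.00137009,  0.00015612,
        0.00138715]), 'joint_torque': array([-2.39607485e-03, -7.21266031e+01, -6.22611737e+01,  7.77577632e-02,
        2.38535833e-02, -2.17692599e-05]), 'position': array([6.74778003e-01, 1.48688933e-06, 1.97630438e-01]), 'eef_rot': array([ 0.49971663,  0.50028956, -0.50026758,  0.49972592]), 'ft_force': array([ 0.25864832, -0.17502623,  0.25376307]), 'wrist_torque': array([0.02304605, 0.00371796, 0.02359509]), 'width': 0.09296466617893548}
0.0188
scene [[576.5256324086822, 0.0, 323.95131950969517], [0.0, 576.5256324086822, 242.51366539241207], [0.0, 0.0, 1.0]] [[0.3871, 0.6511, -0.6528, 1.4366], [0.922, -0.2646, 0.2828, -0.3843], [0.0114, -0.7114, -0.7027, 1.2129], [0.0, 0.0, 0.0, 1.0]]
side [[604.5947574201259, 0.0, 321.38763470673257], [0.0, 604.5947574201259, 245.72441868988986], [0.0, 0.0, 1.0]] [[0.9118, -0.2915, 0.2891, 0.0861], [-0.4106, -0.6509, 0.6386, -0.7743], [0.002, -0.701, -0.7132, 1.0946], [0.0, 0.0, 0.0, 1.0]]
wrist [[338.5077941665523, 0.0, 323.66272041969216], [0.0, 338.5077941665523, 244.1485789312024], [0.0, 0.0, 1.0]] [[1.0, 0.0002, -0.0008, 0.675], [-0.0, -0.9657, -0.2595, 0.0714], [-0.0009, 0.2595, -0.9657, 0.384], [0.0, 0.0, 0.0, 1.0]]
```

View pics/a_scene.png

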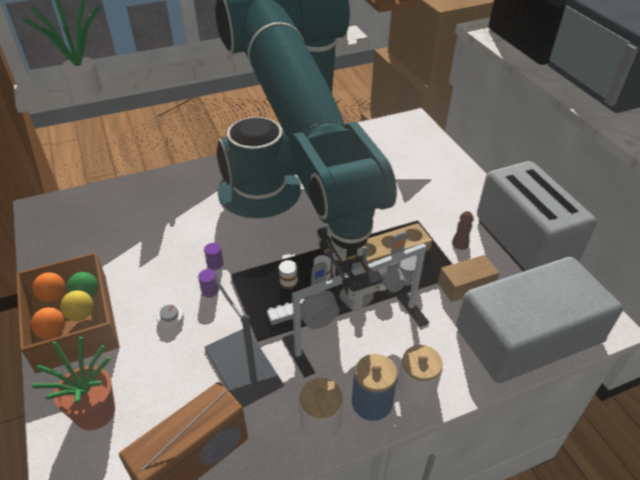

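View pics/a_side.png

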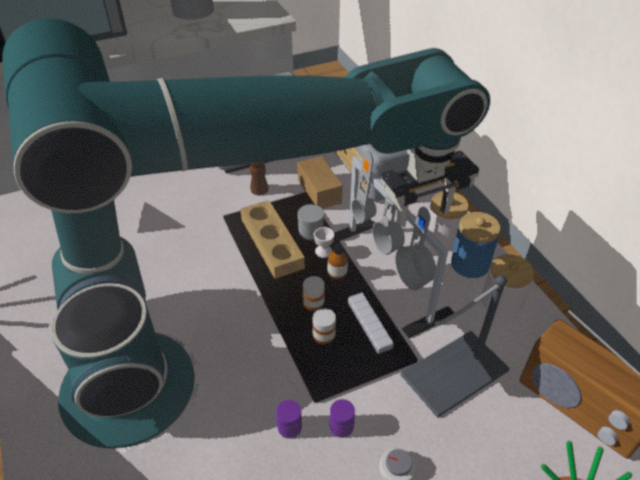

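View pics/a_wrist.png

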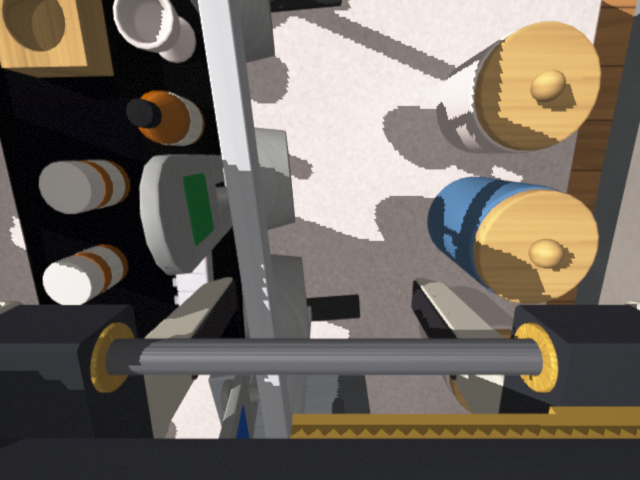

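>>> {"api": "servo_tool", "payload": {"angular": [[0,0,0],[0,0,0],[0,0,0],[0,0,0],[0,0,0],[0,0,0],[0,0,0],[0,0,0],[0,0,0]], "slide": [[-0.04,0,0],[-0.04,0,0],[-0.04,0,0],[-0.04,0,0],[-0.04,-0.05,0],[0,-0.06,0],[0,-0.06,0],[0,-0.06,0],[0,0,0]], "grip": [0,0,0,0,0,0,0,0,0], "squeeze": 25}}

```text
clock: 1.27
position: [0.4433, 0.0001, 0.3994]
eef_rot: [0.501, 0.499, -0.499, 0.501]
ft_force: [0.1, 0.4, 1.0]
width: 0.0931
```

```bash
cat > h.py <<'E'
from station import status, eyes, robot
import numpy as np, cv2
from scipy.spatial.transform import Rotation as Ro
from scipy.optimize import least_squares
def save(n,p,box=None,s=1):
    im=p["image"][:,:,::-1]
    if box: im=im[box[1]:box[3],box[0]:box[2]]
    im=cv2.resize(im,None,fx=s,fy=s,interpolation=cv2.INTER_CUBIC); cv2.imwrite("pics/"+n,im)
def proj(p,X):
    X=np.atleast_2d(X); T=np.linalg.inv(p["pose"]); c=X@T[:3,:3].T+T[:3,3]
    u=c@p["K"].T; return u[:,:2]/u[:,2:]
def plane(p,uv,z):
    d=p["pose"][:3,:3]@np.linalg.inv(p["K"])@np.r_[uv,1]; o=p["pose"][:3,3]
    return o+d*(z-o[2])/d[2]
def tri(ps,uvs):
    A=[];b=[]
    for p,uv in zip(ps,uvs):
        d=p["pose"][:3,:3]@np.linalg.inv(p["K"])@np.r_[uv,1]; d/=np.linalg.norm(d)
        P=np.eye(3)-np.outer(d,d); A.append(P); b.append(P@p["pose"][:3,3])
    return np.linalg.lstsq(np.vstack(A),np.hstack(b),rcond=None)[0]
E
python3 - <<'E'
from h import *
import pickle
st=status.get_state(); print(st["position"],st["clock"],st["joint_pos"])
D={}
for n in ["scene","side","wrist"]:
    p=eyes.snapshot(n); save(f"b_{n}.png",p); D[n]=p
    if n!="wrist":
      for t in ["scoop_large","scoop_medium","scoop_small","rail","hook","block","jar_0"]:
        for r in eyes.regions_of(t,p)[:4]:
            D.setdefault((n,t),[]).append(r); m=r["region"]; ys,xs=np.nonzero(m)
            print(n,t,round(r["confidence"],2),r["rect"],xs.mean().round(1),ys.mean().round(1))
pickle.dump(D,open("b.pkl","wb"))
E
```

```text
[4.43327815e-01 7.57895761e-05 3.99406677e-01] 1.275 [-5.73657546e-02 -3.66892522e-01  1.55625969e+00 -2.14881923e-05
  1.94765716e+00 -5.73289899e-02]
scene scoop_large 0.8 [297.6, 261.4, 42.4, 66.3] 318.5 302.3
scene scoop_medium 0.56 [338.4, 247.4, 34.1, 59.6] 356.9 284.0
scene rail 0.98 [283.0, 246.0, 145.9, 132.7] 353.7 300.0
scene hook 0.63 [204.6, 276.5, 80.2, 130.3] 242.2 362.5
scene hook 0.57 [155.8, 305.0, 29.6, 23.2] 169.2 317.0
scene block 0.77 [348.3, 223.9, 81.2, 42.4] 389.8 242.4
scene jar_0 0.81 [204.9, 242.2, 19.0, 28.5] 212.6 256.1
scene jar_0 0.71 [312.1, 253.2, 20.2, 26.2] 324.3 264.0
scene jar_0 0.67 [200.7, 269.9, 19.3, 29.6] 207.1 282.8
side scoop_large 0.93 [394.8, 207.3, 45.0, 81.2] 416.4 256.1
side scoop_medium 0.73 [376.3, 177.4, 28.2, 74.2] 389.6 223.1
side scoop_small 0.93 [351.8, 151.4, 24.4, 69.2] 364.3 192.3
side rail 0.85 [336.3, 163.5, 117.3, 174.3] 405.6 252.9
side hook 0.78 [401.1, 276.2, 109.3, 138.3] 458.5 362.6
side hook 0.41 [324.7, 243.8, 26.3, 35.5] 337.3 262.0
side hook 0.27 [240.1, 201.0, 67.0, 76.3] 272.5 238.8
side block 0.58 [242.3, 199.6, 62.1, 76.8] 272.2 238.5
side block 0.53 [299.8, 206.8, 26.7, 32.1] 309.8 220.0
side jar_0 0.95 [300.7, 279.4, 24.6, 30.0] 313.4 292.4
side jar_0 0.85 [315.8, 306.2, 20.7, 39.1] 324.0 325.6
side jar_0 0.81 [330.0, 397.4, 25.7, 40.2] 342.0 417.5
side jar_0 0.72 [273.9, 400.4, 26.6, 42.0] 288.6 418.7
```

```bash
python3 - <<'E'
from h import *
import pickle
D=pickle.load(open("b.pkl","rb"))
save("c_scene.png",D["scene"],(190,210,450,400),3)
save("c_side.png",D["side"],(230,140,530,420),2.6)
E
```

```text
(no output)
```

View pics/c_scene.png

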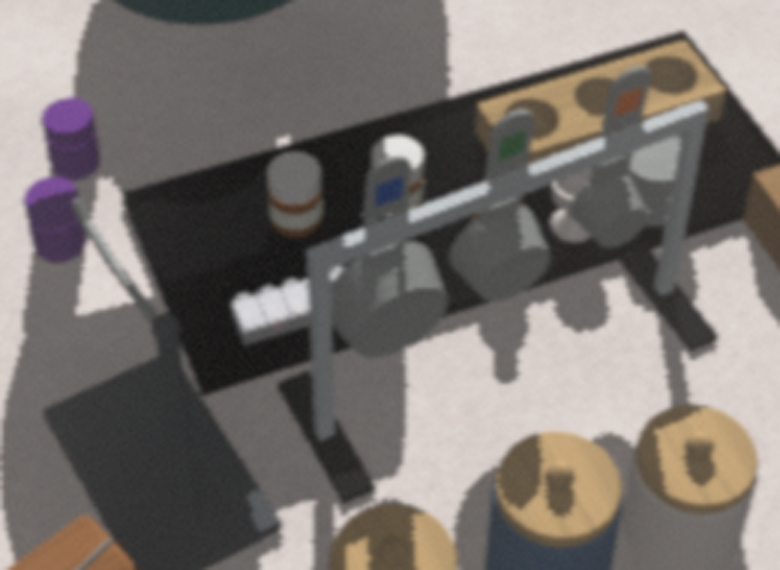

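View pics/c_side.png

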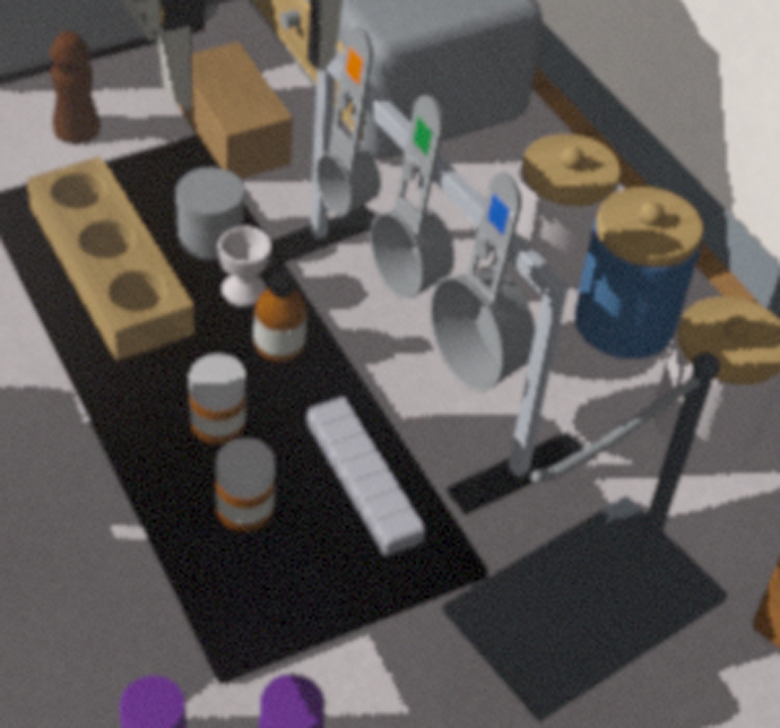

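View pics/b_wrist.png

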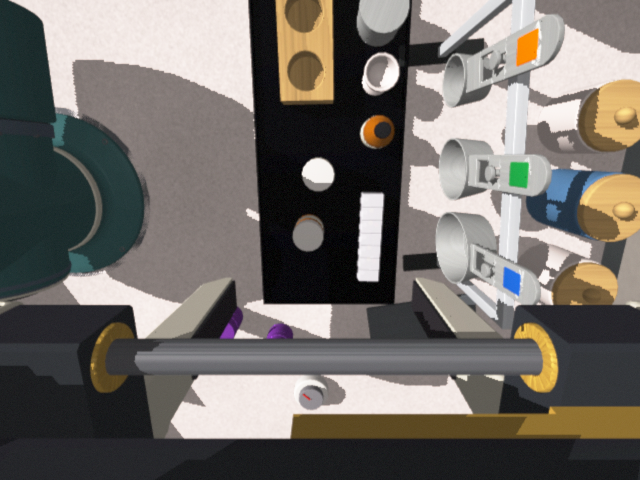

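```bash
python3 - <<'E'
from h import *
import pickle
D=pickle.load(open("b.pkl","rb"))
S,E=D["side"],D["scene"]
s=lambda u,v:np.array([u/2.6+230,v/2.6+140]); c=lambda u,v:np.array([u/3+190,v/3+210])
for n,a,b in [("tip",(535,478),(75,200)),("post",(705,358),(165,325)),("post bottom",(657,525),None),
  ("blue",(498,215),(389,190)),("green",(422,135),(513,143)),("orange",(354,67),(628,100)),
  ("jarA",(218,368),(400,150)),("jarB",(245,455),(293,165)),
  ("railR far top",(525,255),(322,250)),("railL",(322,68),(705,105))]:
    if b is not None:
        X=tri([S,E],[s(*a),c(*b)]); print(n,X.round(4),"res",(proj(S,X)-s(*a)).round(1),(proj(E,X)-c(*b)).round(1))
for q in [(445,607),(543,717),(725,598)]: print("foot side",plane(S,s(*q),.012).round(4))
for q in [(45,410),(278,525),(175,355)]: print("foot scene",plane(E,c(*q),.012).round(4))
for q in [(118,355),(192,320),(192,310),(100,160),(30,180)]: print("block side",plane(S,s(*q),.046).round(4))
for q in [(75,190),(105,239),(133,291)]: print("hole side",plane(S,s(*q),.046).round(4))
W=D["wrist"]
for q in [(305,70),(303,12)]: print("hole wrist",plane(W,q,.046).round(4))
for q in [(318,174),(308,234)]: print("jar wrist",plane(W,q,.072).round(4))
for q in [(515,0),(515,215)]: print("rail wrist",plane(W,q,.239).round(4))
E
```

```text
tip [ 0.5388 -0.2639  0.2366] res [[-0.4 -0.5]] [[-0.4  0.3]]
post [ 0.6939 -0.2377  0.2583] res [[0.4 0.4]] [[ 0.4 -0.3]]
blue [ 0.6365 -0.0474  0.2578] res [[-0.2 -0.3]] [[-0.2  0.2]]
green [0.6282 0.0589 0.2589] res [[-0.1 -0.1]] [[-0.1  0.1]]
orange [0.6193 0.1631 0.2578] res [[-0.2 -0.2]] [[-0.2  0.2]]
jarA [0.439  0.0464 0.0719] res [[-0.2 -0.2]] [[-0.1  0.2]]
jarB [ 0.4208 -0.0503  0.0731] res [[-0.1 -0.1]] [[-0.1  0.1]]
railR far top [ 0.6457 -0.0946  0.237 ] res [[4.4 5.4]] [[ 4.1 -4.7]]
railL [0.6199 0.2326 0.2166] res [[-2.1 -3.5]] [[-2.3  3.2]]
foot side [ 0.5234 -0.2124  0.012 ]
foot side [ 0.5433 -0.3273  0.012 ]
foot side [ 0.733  -0.2973  0.012 ]
foot scene [ 0.5505 -0.3198  0.012 ]
foot scene [ 0.7269 -0.1775  0.012 ]
foot scene [ 0.5372 -0.2027  0.012 ]
block side [0.3729 0.1169 0.046 ]
block side [0.4497 0.1291 0.046 ]
block side [0.4546 0.1405 0.046 ]
block side [0.4513 0.3692 0.046 ]
block side [0.3772 0.3695 0.046 ]
hole side [0.4129 0.3374 0.046 ]
hole side [0.4152 0.2603 0.046 ]
hole side [0.4142 0.1851 0.046 ]
hole wrist [0.4194 0.1875 0.046 ]
hole wrist [0.4177 0.2608 0.046 ]
jar wrist [0.438  0.0416 0.072 ]
jar wrist [ 0.422  -0.0498  0.072 ]
rail wrist [0.6153 0.2021 0.239 ]
rail wrist [0.6435 0.0099 0.239 ]
```

>>> {"api": "servo_tool", "payload": {"angular": [[-0.1837,0,0],[-0.1837,0,0],[-0.1837,0,0],[-0.1837,0,0],[-0.1837,0,0],[-0.1837,0,0],[-0.1837,0,0],[-0.1837,0,0],[-0.1837,0,0],[0,0,0],[0,0,0],[0,0,0],[0,0,0],[0,0,0],[0,0,0]], "slide": [[0,0,0],[0,0,0],[0,0,0],[0,0,0],[0,0,0],[0,0,0],[0,0,0],[0,0,0],[0,0,0],[-0.01,-0.04,0.04],[-0.01,-0.04,0.04],[0,-0.04,0.04],[0,-0.04,0.04],[0,-0.007,0.044],[0,0,0]], "grip": [0,0,0,0,0,0,0,0,0,0,0,0,0,0,0]}}

```text
clock: 4.0
position: [0.6655, -0.1503, 0.4142]
eef_rot: [-0.029, 0.708, 0.03, 0.705]
ft_force: [0.8, -0.4, -0.5]
width: 0.093
```

```bash
python3 - <<'E'
from h import *
import pickle
st=status.get_state(); print(st["position"],st["eef_rot"],st["clock"])
p=eyes.snapshot("wrist"); save("d_wrist.png",p,None,1.25); pickle.dump(p,open("d.pkl","wb"))
R=Ro.from_quat(st["eef_rot"]).as_matrix(); print(R.round(3)); print("camTtool", (R.T@(p["pose"][:3,3]-st["position"])).round(4)); print((R.T@p["pose"][:3,:3]).round(4))
E
```

```text
[ 0.6654744 -0.1502963  0.4141627] [-0.028567    0.7079242   0.02955475  0.70509132] 4.0
[[-0.004 -0.082  0.997]
 [ 0.001  0.997  0.082]
 [-1.     0.002 -0.004]]
camTtool [-0.1863 -0.0003 -0.0717]
[[ 5.000e-04 -2.592e-01  9.658e-01]
 [ 1.000e+00  1.000e-04 -5.000e-04]
 [ 0.000e+00  9.658e-01  2.592e-01]]
```

View pics/d_wrist.png

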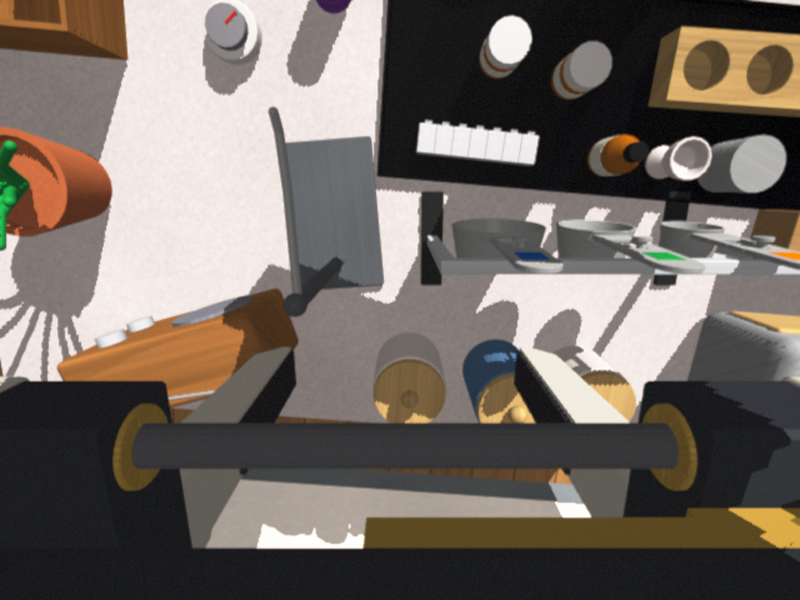

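```bash
python3 - <<'E'
from h import *
import pickle
p=pickle.load(open("d.pkl","rb"))
save("d1.png",p,(200,75,290,255),3.3); save("d2.png",p,(335,160,640,230),2.6)
E
```

```text
(no output)
```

View pics/d1.png

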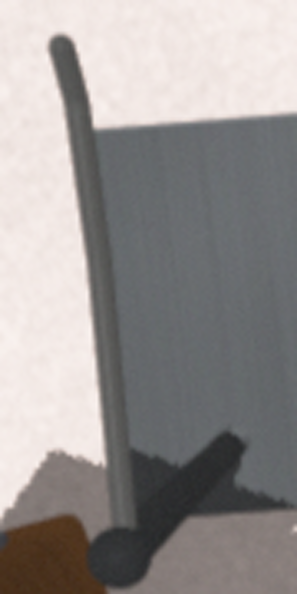

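View pics/d2.png

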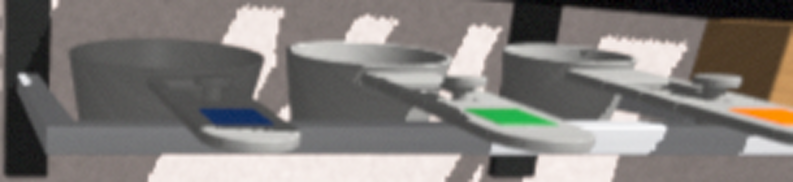

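```bash
python3 - <<'E'
from h import *
import pickle
p=pickle.load(open("d.pkl","rb")); D=pickle.load(open("b.pkl","rb"))
w=lambda u,v:np.array([u/3.3+200,v/3.3+75])
s=lambda u,v:np.array([u/2.6+230,v/2.6+140]); c=lambda u,v:np.array([u/3+190,v/3+210])
# centreline of bar
def model(t):
    xs=np.linspace(-.038,.115,154); z=np.where(xs<-.024,.231+(-.024-xs)/.014*.008,np.where(xs>.024,.231+(xs-.024)*np.tan(np.radians(10)),.231))
    return np.c_[t[0]+xs*np.cos(t[2]),t[1]+xs*np.sin(t[2]),z]
pts=[w(77,105),w(84,160),w(91,210),w(98,265),w(106,350),w(114,440),w(120,510)]
def res(t):
    X=model(t); U=proj(p,X); r=[]
    seg=lambda P,q:(lambda k:np.cross(P[k+1]-P[k],q-P[k])/np.linalg.norm(P[k+1]-P[k]))(min(np.argmin(np.linalg.norm(P-q,axis=1)),len(P)-2))
    r=[seg(U,q) for q in pts]
    tip=proj(p,[[t[0]-.040*np.cos(t[2]),t[1]-.040*np.sin(t[2]),.2395]])[0]
    r+=list((tip-w(62,42)))
    pst=proj(p,[[t[0]+.115*np.cos(t[2]),t[1]+.115*np.sin(t[2]),.26]])[0]
    r+=[]
    return np.array(r)
o=least_squares(res,[.58,-.257,.16]); print(o.x,res(o.x).round(2))
t=o.x
for z in (.247,.267): print("post",proj(p,[[t[0]+.115*np.cos(t[2]),t[1]+.115*np.sin(t[2]),z]]),w(120,555))
S,E=D["side"],D["scene"]
X=[t[0]-.04*np.cos(t[2]),t[1]-.04*np.sin(t[2]),.2395]
print(proj(S,X),s(537,476),proj(E,X),c(77,201))
# rail: bar front/top edges; bar left end
q=lambda u,v:np.array([u/2.6+335,v/2.6+160])
for a in [(48,122),(660,124),(48,152),(655,152)]: print(plane(p,q(*a),.239).round(4))
E
```

```text
[ 0.57939682 -0.25859961  0.14894516] [ 0.06  0.16  0.05  0.13 -0.04 -0.07 -0.04 -0.24  0.03]
post [[237.42502398 241.97353378]] [236.36363636 243.18181818]
post [[232.62300902 246.85249252]] [236.36363636 243.18181818]
[[436.28771891 322.42880567]] [436.53846154 323.07692308] [[214.32673642 276.53055118]] [215.66666667 277.        ]
[ 0.6462 -0.1199  0.239 ]
[0.6263 0.1325 0.239 ]
[ 0.6587 -0.1186  0.239 ]
[0.638  0.1337 0.239 ]<stdin>:13: DeprecationWarning: Arrays of 2-dimensional vectors are deprecated. Use arrays of 3-dimensional vectors instead. (deprecated in NumPy 2.0)
```

>>> {"api": "servo_tool", "payload": {"angular": [[0,0,0],[0,0,0],[0,0,0],[0,0,0],[0,0,0],[0,0,0]], "slide": [[0,0.03,-0.008],[0,0.035,-0.008],[0.02,0.0385,-0.007],[0.032,0,0],[0.032,0,0],[0,0,0]], "grip": [0.2,0.2,0.2,0.2,0.2,0.2]}}

```text
clock: 4.8
position: [0.6304, -0.048, 0.3323]
eef_rot: [-0.029, 0.707, 0.029, 0.706]
ft_force: [0.3, -0.4, 1.5]
width: 0.0744
```

```bash
python3 - <<'E'
from h import *
import pickle
st=status.get_state(); print(st["position"],st["width"],st["clock"])
p=eyes.snapshot("wrist"); save("e_wrist.png",p,None,1.25); pickle.dump(p,open("e.pkl","wb"))
print(proj(p,[st["position"]]))
E
```

```text
[ 0.63037741 -0.04802909  0.33226715] 0.07435174876621586 4.8
[[324.2590293  279.81848009]]
```

View pics/e_wrist.png

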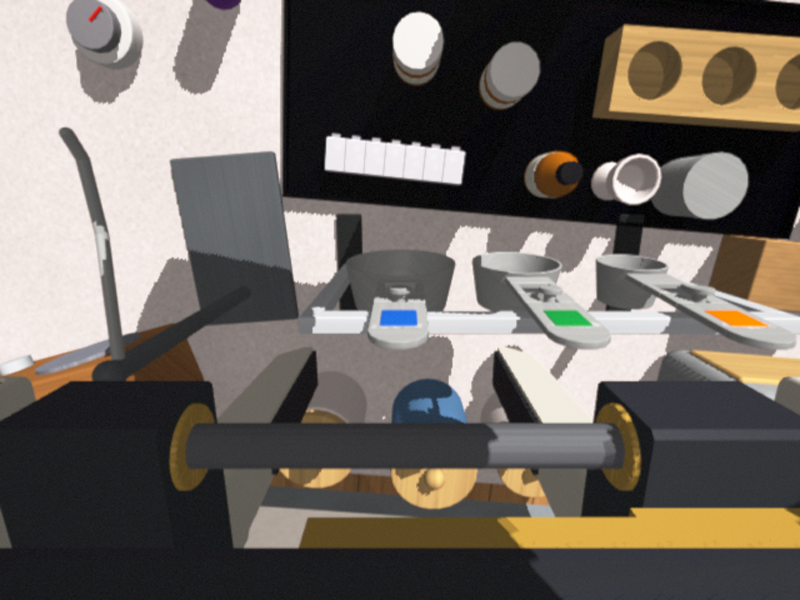

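```bash
python3 - <<'E'
from h import *
import pickle
p=pickle.load(open("e.pkl","rb")); save("e1.png",p,(270,190,390,290),6)
E
```

```text
(no output)
```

View pics/e1.png

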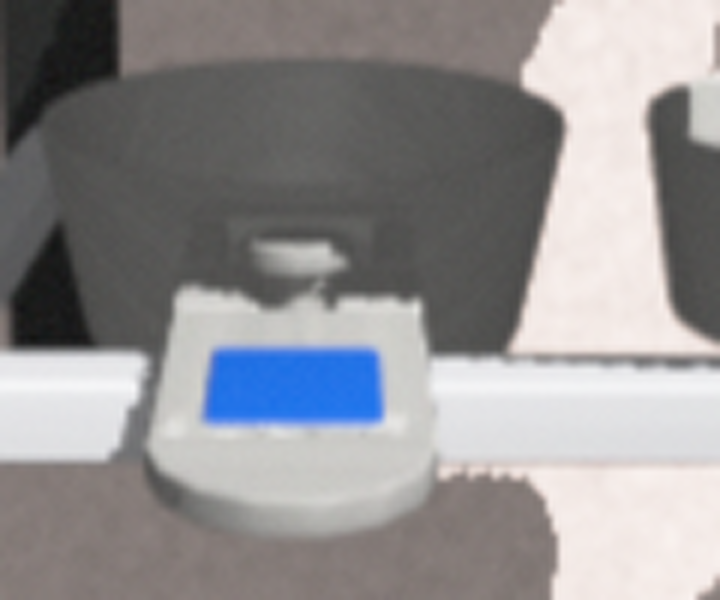

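```bash
python3 - <<'E'
from h import *
import pickle
p=pickle.load(open("e.pkl","rb")); st=status.get_state(); R=Ro.from_quat(st["eef_rot"]).as_matrix()
f=lambda u,v:np.array([u/6+270,v/6+190])
for q,z in [((292,445),.283),((299,300),.238),((295,535),.298)]:
    X=plane(p,f(*q),z); print(X.round(4),(R.T@(X-st["position"])).round(4))
# rail bar edges front
for q in [(20,355),(580,362),(20,462),(580,464)]: print(plane(p,f(*q),.239).round(4))
E
```

```text
[ 0.6373 -0.0515  0.283 ] [ 0.0513 -0.0038  0.0061]
[ 0.6305 -0.0517  0.238 ] [ 0.0963 -0.0034 -0.0008]
[ 0.6432 -0.0504  0.298 ] [ 0.0363 -0.0033  0.0121]
[ 0.6416 -0.0908  0.239 ]
[ 0.636  -0.0108  0.239 ]
[ 0.6577 -0.0901  0.239 ]
[ 0.6513 -0.0091  0.239 ]
```

>>> {"api": "servo_tool", "payload": {"angular": [[0,0,0],[0,0,0],[0,0,0],[0,0,0],[0,0,0],[0,0,0],[0,0,0],[0,0,0]], "slide": [[0.03,-0.0036,0.003],[0.03,0,0],[0.026,0,0],[0,0,0],[0,0,0],[0,0,0],[0,0,0],[0,0,0]], "grip": [0.2,0.2,0.2,0.2,1,1,1,1], "squeeze": 25}}

```text
clock: 5.85
position: [0.6352, -0.0517, 0.2477]
eef_rot: [-0.029, 0.706, 0.029, 0.707]
ft_force: [-0.6, -0.1, -0.4]
width: 0.0389
```

```bash
python3 - <<'E'
from h import *
import pickle
st=status.get_state(); print(st["position"],st["width"],st["ft_force"],st["wrist_torque"])
p=eyes.snapshot("wrist"); save("f_wrist.png",p,(230,130,430,330),4)
E
```

```text
[ 0.63517672 -0.05169357  0.24773253] 0.038893819434713 [-0.5818853  -0.09788798 -0.43961523] [ 0.07988113 -0.04317016 -0.03050471]
```

View pics/f_wrist.png

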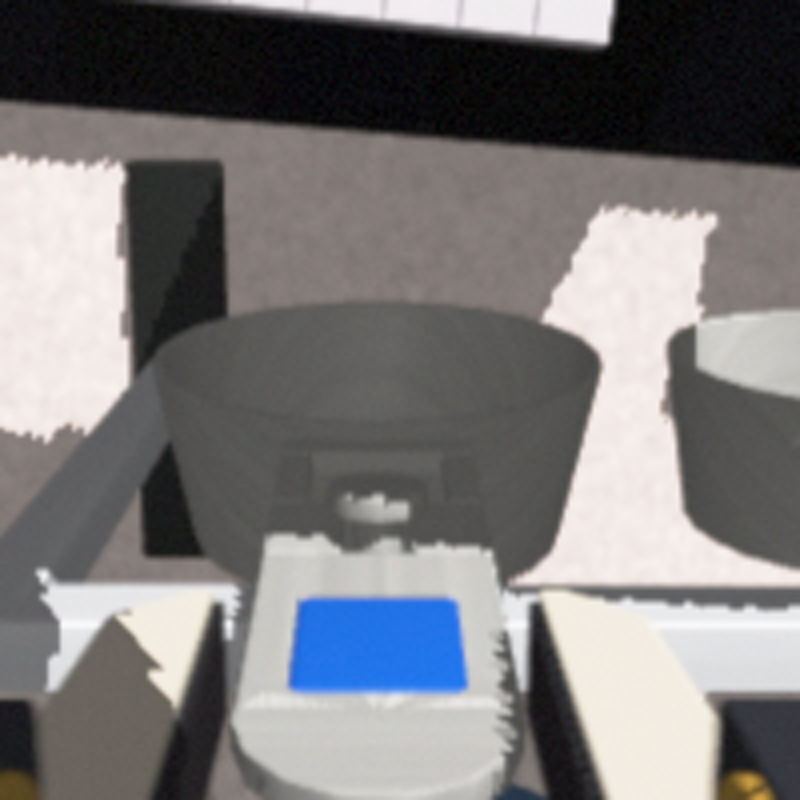

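>>> {"api": "servo_tool", "payload": {"angular": [[0,0,0],[0,0,0],[0,0,0]], "slide": [[0,0,0],[0,0,0],[0,0,0]], "grip": [1,1,1], "squeeze": 30}}

```text
clock: 6.28
position: [0.6351, -0.0517, 0.2475]
eef_rot: [-0.029, 0.706, 0.029, 0.707]
ft_force: [0.1, 0.7, 1.5]
width: 0.0355
```

```bash
python3 - <<'E'
from h import *
st=status.get_state(); print(st["position"],st["width"],st["ft_force"],st["wrist_torque"])
E
```

```text
[ 0.63513453 -0.05174555  0.247543  ] 0.03552420027433616 [0.11725671 0.73015601 1.52583796] [ 0.04440779 -0.06241407  0.01969733]
```

>>> {"api": "servo_tool", "payload": {"angular": [[0,0,0],[0,0,0],[0,0,0],[0,0,0],[0,0,0]], "slide": [[-0.01,0,0],[-0.01,0,0],[-0.009,0,0],[0,0,0],[0,0,0]], "grip": [1,1,1,1,1]}}

```text
clock: 6.9
position: [0.635, -0.0517, 0.2761]
eef_rot: [-0.029, 0.707, 0.029, 0.706]
ft_force: [-0.2, 0.1, -2.1]
width: 0.0353
```

```bash
python3 - <<'E'
from h import *
st=status.get_state(); print(st["position"],st["width"],st["ft_force"],st["wrist_torque"])
p=eyes.snapshot("wrist"); save("g_wrist.png",p,(230,130,430,330),4)
E
```

```text
[ 0.63504911 -0.05169089  0.27609616] 0.035284853224062634 [-0.24961557  0.14106934 -2.12698514] [ 0.08173712 -0.07100356  0.02703964]
```

View pics/g_wrist.png

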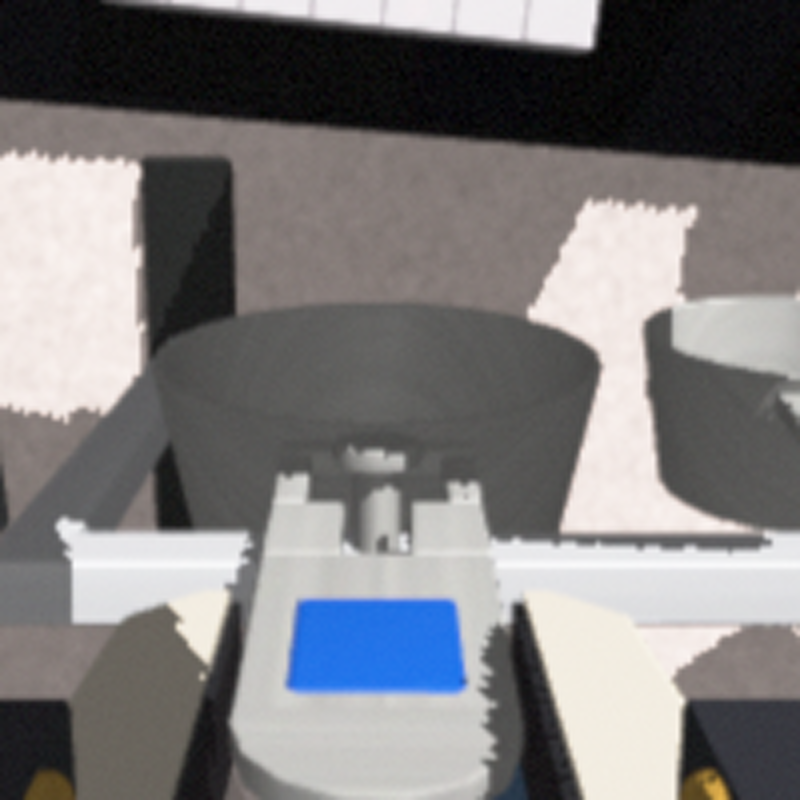

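>>> {"api": "servo_tool", "payload": {"angular": [[0,0,0],[0,0,0],[0,0,0],[0,0,0],[0,0,0],[0,0,0]], "slide": [[0,0,-0.01],[0,0,-0.012],[0,0,-0.015],[0,0,-0.015],[0,0,-0.013],[0,0,0]], "grip": [1,1,1,1,1,1]}}

```text
clock: 7.7
position: [0.5696, -0.0572, 0.2769]
eef_rot: [-0.029, 0.706, 0.029, 0.707]
ft_force: [-0.0, 0.7, -1.7]
width: 0.0356
```

```bash
python3 - <<'E'
from h import *
st=status.get_state(); print(st["position"],st["width"],st["ft_force"],st["wrist_torque"])
p=eyes.snapshot("wrist"); save("h_wrist.png",p,None,1.25)
E
```

```text
[ 0.56958301 -0.05719324  0.27692968] 0.03559849659069448 [-0.03712257  0.69832783 -1.71597841] [ 0.10329263 -0.12325974 -0.03126132]
```

View pics/h_wrist.png

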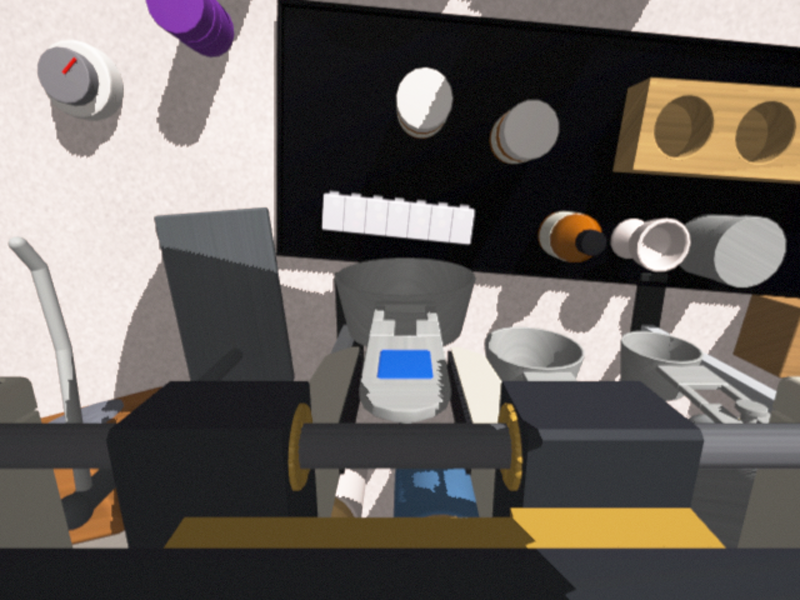

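>>> {"api": "servo_tool", "payload": {"angular": [[-0.067,0,0],[0,0,0],[0,0,0],[0,0,0],[0,0,0],[0,0,0],[0,0,0],[0,0,0],[0,0,0]], "slide": [[0,0,0],[0,0,-0.03],[0,-0.02,-0.03],[0,-0.035,-0.0262],[0,-0.045,0],[-0.0036,-0.045,0],[0,-0.035,0],[0,-0.0207,0],[0,0,0]], "grip": [1,1,1,1,1,1,1,1,1]}}

```text
clock: 8.88
position: [0.5152, -0.269, 0.2794]
eef_rot: [-0.052, 0.705, 0.053, 0.705]
ft_force: [-0.3, 0.4, -1.8]
width: 0.0354
```

```bash
cat >> h.py <<'E'
def hk(X,h=(.5794,-.2586,.149)):
    c,s=np.cos(h[2]),np.sin(h[2]); d=np.array(X[:2])-h[:2]; return np.array([c*d[0]+s*d[1],-s*d[0]+c*d[1],X[2]-.235])
def stat():
    st=status.get_state(); R=Ro.from_quat(st["eef_rot"]).as_matrix(); print("t",st["clock"],"pos",st["position"].round(4),"yaw",round(np.arctan2(R[1,2],R[0,2]),4),"tilt",R[2].round(3),"w",round(st["width"],4),"F",st["ft_force"].round(1)); print("hook frame TCP",hk(st["position"]).round(4)); return st
E
python3 - <<'E'
from h import *
import pickle
st=stat()
p=eyes.snapshot("wrist"); save("i_wrist.png",p,None,1.25); pickle.dump(p,open("i.pkl","wb"))
p=eyes.snapshot("side"); save("i_side.png",p,(340,220,540,400),4)
E
```

```text
t 8.875 pos [ 0.5152 -0.269   0.2794] yaw 0.1484 tilt [-1.     0.001 -0.001] w 0.0354 F [-0.3  0.4 -1.8]
hook frame TCP [-0.0651 -0.0008  0.0444]
```

View pics/i_wrist.png

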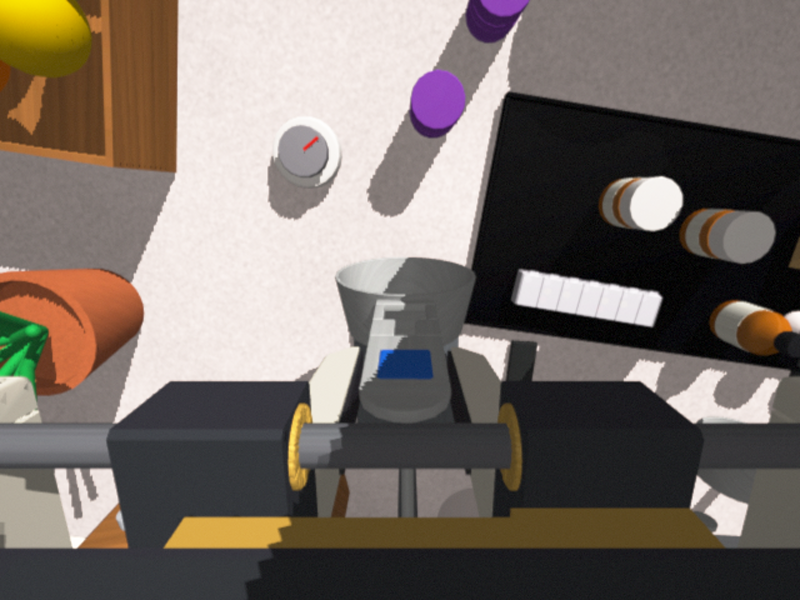

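View pics/i_side.png

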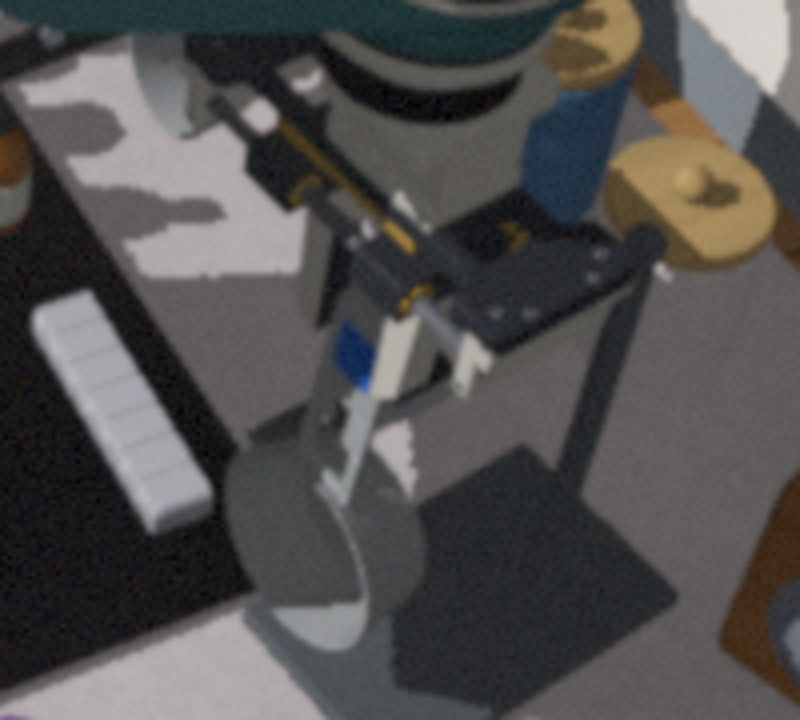

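>>> {"api": "servo_tool", "payload": {"angular": [[0,0,0],[0,0,0],[0,0,0],[0,0,0],[0,0,0],[0,0,0]], "slide": [[-0.0005,0.0008,0.006],[0,0,0.01],[0,0,0.01],[0,0,0.01],[0,0,0.01],[0,0,0]], "grip": [1,1,1,1,1,1]}}

```text
clock: 9.72
position: [0.5609, -0.2605, 0.2801]
eef_rot: [-0.053, 0.705, 0.053, 0.705]
ft_force: [-1.2, -0.6, -1.9]
width: 0.0355
```

```bash
python3 - <<'E'
from h import *
st=stat()
p=eyes.snapshot("wrist"); save("j_wrist.png",p,(230,190,430,340),4)
p=eyes.snapshot("scene"); save("j_scene.png",p,(160,220,320,400),4)
E
```

```text
t 9.725 pos [ 0.5609 -0.2605  0.2801] yaw 0.15 tilt [-1.     0.    -0.001] w 0.0355 F [-1.2 -0.6 -1.9]
hook frame TCP [-0.0185  0.0008  0.0451]
```

View pics/j_wrist.png

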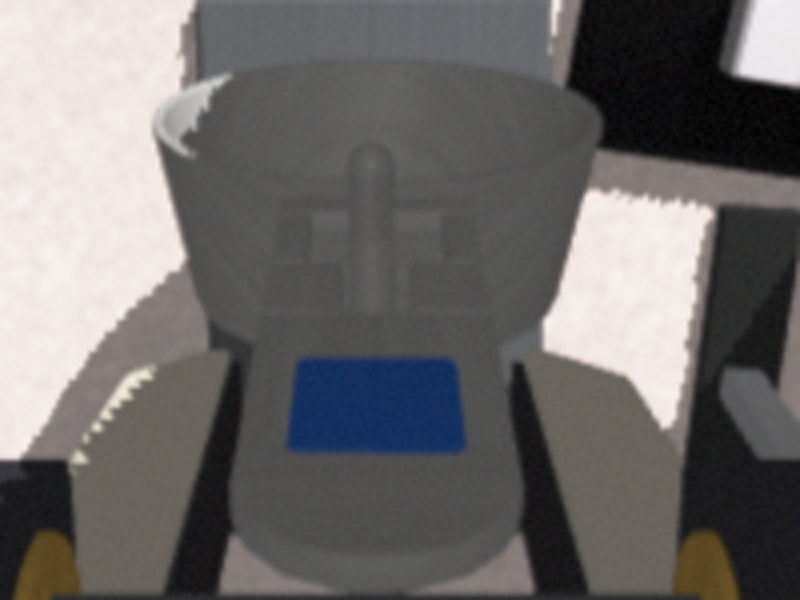

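View pics/j_scene.png

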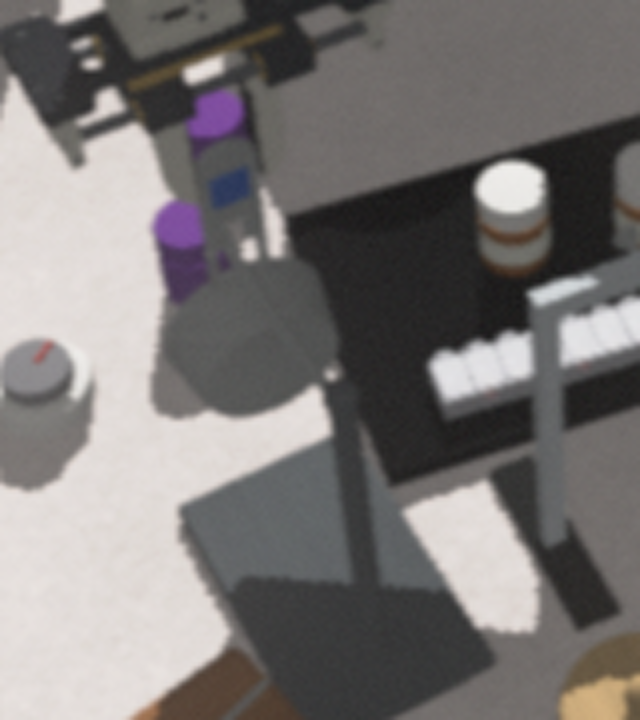

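>>> {"api": "servo_tool", "payload": {"angular": [[0,0,0],[0,0,0],[0,0,0],[0,0,0],[0,0,0],[0,0,0]], "slide": [[0,-0.0013,0.01],[0,0,0.012],[0,0,0.012],[0,0,0.012],[0,0,0.0085],[0,0,0]], "grip": [1,1,1,1,1,1]}}

```text
clock: 10.58
position: [0.6149, -0.2537, 0.2801]
eef_rot: [-0.053, 0.705, 0.053, 0.705]
ft_force: [-0.0, -0.6, -2.4]
width: 0.0354
```

```bash
python3 - <<'E'
from h import *
st=stat()
p=eyes.snapshot("wrist"); save("k_wrist.png",p,(230,190,430,340),4)
E
```

```text
t 10.575 pos [ 0.6149 -0.2537  0.2801] yaw 0.15 tilt [-1.  0. -0.] w 0.0354 F [-0.  -0.6 -2.4]
hook frame TCP [ 0.0359 -0.0004  0.0451]
```

View pics/k_wrist.png

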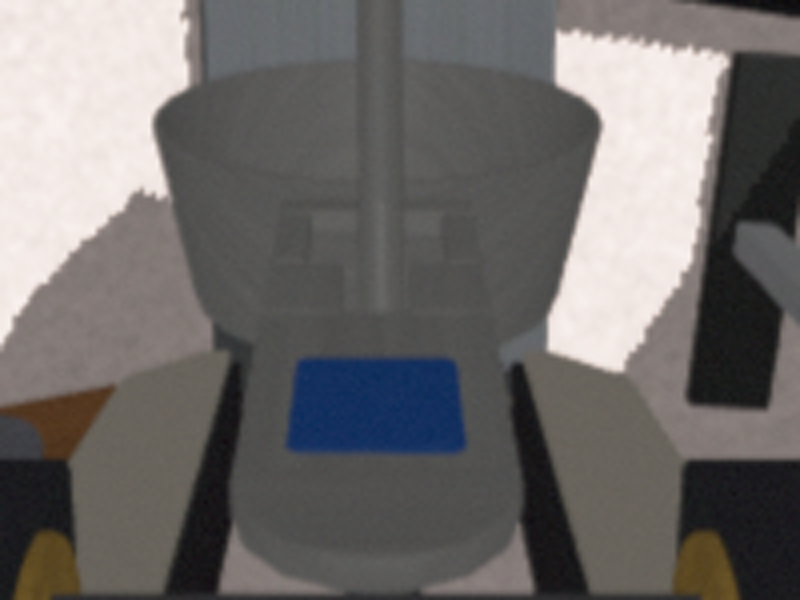

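>>> {"api": "servo_tool", "payload": {"angular": [[0,0,0],[0,0,0],[0,0,0],[0,0,0],[0,0,0]], "slide": [[0.008,0,0],[0.008,0,0],[0.008,0,0],[0.005,0,0],[0,0,0]], "grip": [1,1,1,1,1]}}

```text
clock: 11.25
position: [0.6143, -0.2539, 0.251]
eef_rot: [-0.053, 0.705, 0.053, 0.705]
ft_force: [0.7, -1.1, -2.0]
width: 0.0352
```

```bash
python3 - <<'E'
from h import *
st=stat()
p=eyes.snapshot("wrist"); save("l_wrist.png",p,(230,190,430,340),4)
E
```

```text
t 11.25 pos [ 0.6143 -0.2539  0.251 ] yaw 0.1495 tilt [-1.  0. -0.] w 0.0352 F [ 0.7 -1.1 -2. ]
hook frame TCP [ 0.0352 -0.0005  0.016 ]
```

View pics/l_wrist.png

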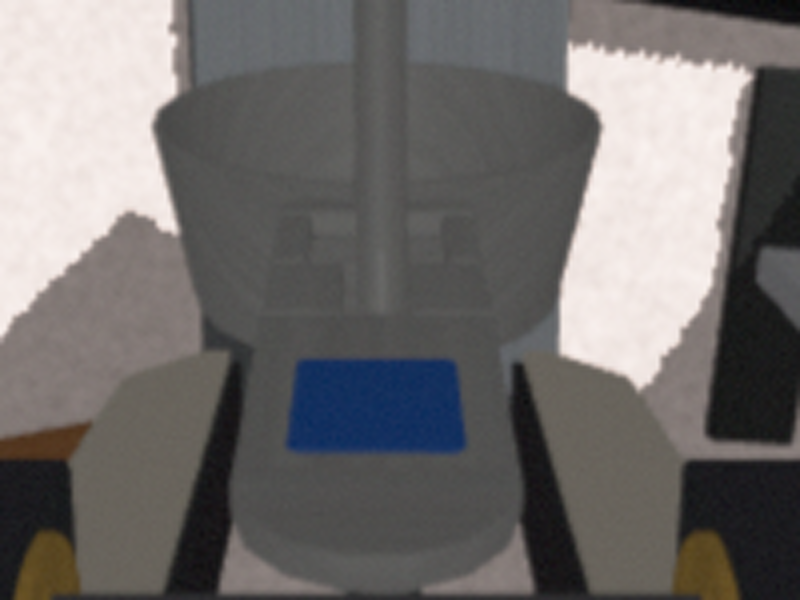

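Narrow slot is astride the bar. Lower the last bit and release.

>>> {"api": "servo_tool", "payload": {"angular": [[0,0,0],[0,0,0],[0,0,0]], "slide": [[0.001,0,0],[0.0015,0,0],[0,0,0]], "grip": [1,1,1]}}

```text
clock: 11.68
position: [0.6146, -0.254, 0.2496]
eef_rot: [-0.053, 0.705, 0.053, 0.705]
ft_force: [0.1, 0.6, 3.0]
width: 0.0352
```

```bash
python3 - <<'E'
from h import *
st=stat()
E
```

```text
t 11.675 pos [ 0.6146 -0.254   0.2496] yaw 0.1495 tilt [-1.    -0.001  0.001] w 0.0352 F [0.1 0.6 3. ]
hook frame TCP [ 0.0355 -0.0006  0.0146]
```

>>> {"api": "servo_tool", "payload": {"angular": [[0,0,0],[0,0,0],[0,0,0],[0,0,0],[0,0,0],[0,0,0],[0,0,0]], "slide": [[0,0,0],[0,0,0],[0,0,0],[0,0,0],[-0.03,0,0],[-0.04,0,0],[-0.03,0,0]], "grip": [0.3,0.3,0.3,0.3,0.3,0.3,0.3]}}

```text
clock: 12.55
position: [0.6144, -0.2539, 0.3508]
eef_rot: [-0.053, 0.705, 0.053, 0.705]
ft_force: [0.6, -0.2, -1.2]
width: 0.0652
```

```bash
python3 - <<'E'
from h import *
import pickle
st=stat()
p=eyes.snapshot("wrist"); save("m_wrist.png",p,None,1.25); pickle.dump(p,open("m.pkl","wb"))
p=eyes.snapshot("side"); save("m_side.png",p,(340,200,540,400),4)
E
```

```text
t 12.55 pos [ 0.6144 -0.2539  0.3508] yaw 0.1495 tilt [-1.    -0.001  0.001] w 0.0652 F [ 0.6 -0.2 -1.2]
hook frame TCP [ 0.0353 -0.0006  0.1158]
```

View pics/m_wrist.png

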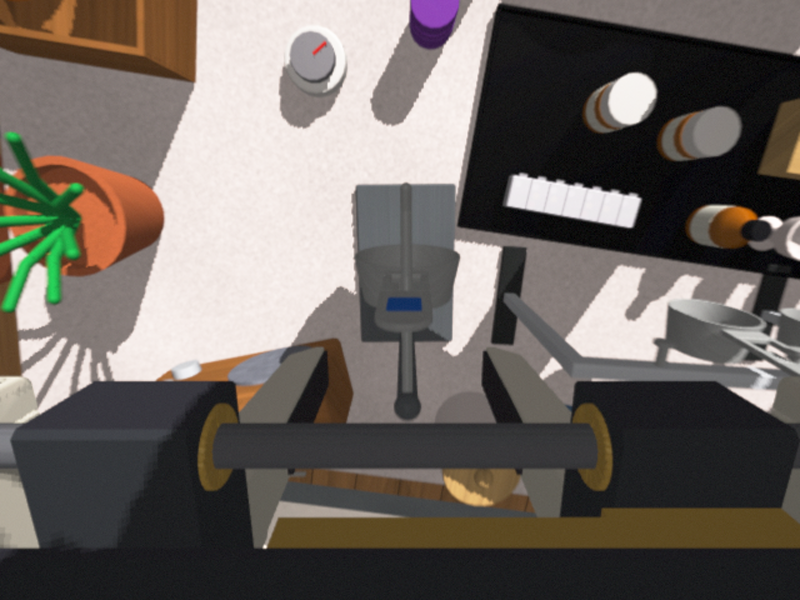

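View pics/m_side.png

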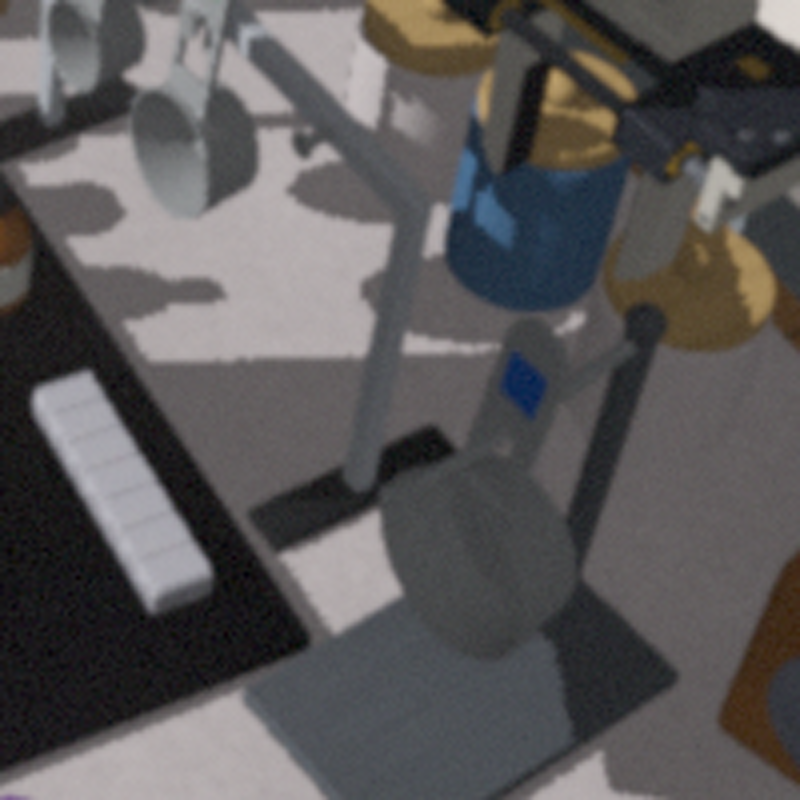

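>>> {"api": "servo_tool", "payload": {"angular": [[0.0685,0,0],[0,0,0],[0,0,0],[0,0,0],[0,0,0],[0,0,0],[0,0,0],[0,0,0]], "slide": [[0,0,0],[0,0.05,0.01],[0,0.055,0.01],[0,0.055,0.01],[0,0.055,0.007],[0,0.05,0],[0.018,0.04,0],[0,0,0]], "grip": [0.3,0.3,0.3,0.3,0.3,0.3,0.3,0.3]}}

```text
clock: 13.65
position: [0.626, 0.0555, 0.3287]
eef_rot: [-0.03, 0.707, 0.03, 0.706]
ft_force: [0.1, 0.7, 0.7]
width: 0.0649
```

```bash
python3 - <<'E'
from h import *
import pickle
st=stat()
p=eyes.snapshot("wrist"); save("n_wrist.png",p,(270,190,390,290),6); pickle.dump(p,open("n.pkl","wb"))
p=pickle.load(open("m.pkl","rb")); save("m1.png",p,(270,130,390,290),5)
E
```

```text
t 13.65 pos [0.626  0.0555 0.3287] yaw 0.084 tilt [-1.     0.    -0.003] w 0.0649 F [0.1 0.7 0.7]
hook frame TCP [0.0927 0.3037 0.0937]
```

View pics/n_wrist.png

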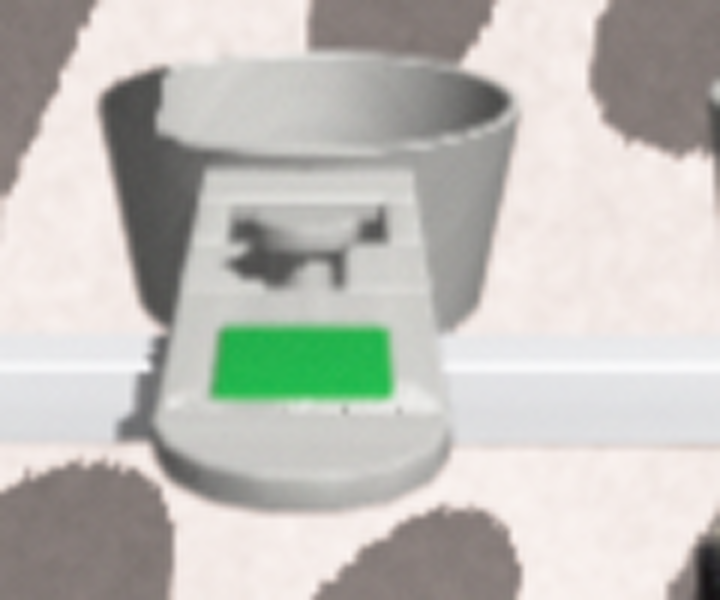

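View pics/m1.png

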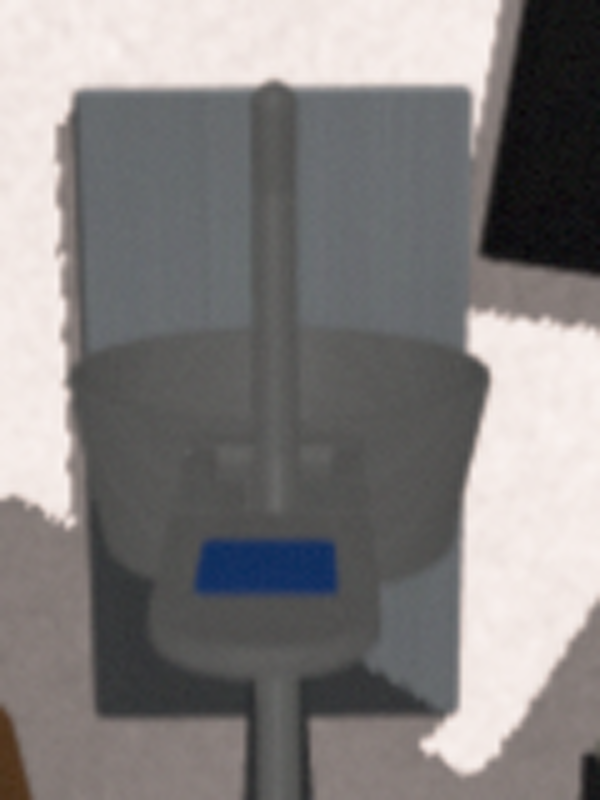

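```bash
python3 - <<'E'
from h import *
import pickle
p=pickle.load(open("n.pkl","rb")); st=status.get_state(); R=Ro.from_quat(st["eef_rot"]).as_matrix()
f=lambda u,v:np.array([u/6+270,v/6+190])
for q,z in [((304,430),.283),((312,293),.236),((306,510),.298)]:
    X=plane(p,f(*q),z); print(X.round(4),(R.T@(X-st["position"])).round(4))
m=pickle.load(open("m.pkl","rb")); f=lambda u,v:np.array([u/5+270,v/5+130])
for q,z in [((265,625),.284),((270,515),.238),((262,675),.299),((277,85),.239)]: print("large hk",hk(plane(m,f(*q),z)).round(4))
E
```

```text
[0.6297 0.0533 0.283 ] [ 0.0467 -0.0011  0.0034]
[0.6244 0.0536 0.236 ] [ 0.0937 -0.0003 -0.0017]
[0.6343 0.054  0.298 ] [ 0.0317 -0.0007  0.0081]
large hk [ 0.0404 -0.0015  0.049 ]
large hk [ 0.0335 -0.0007  0.003 ]
large hk [ 0.0436 -0.0019  0.064 ]
large hk [-0.0414  0.0004  0.004 ]
```

>>> {"api": "servo_tool", "payload": {"angular": [[0,0,0],[0,0,0],[0,0,0],[0,0,0],[0,0,0],[0,0,0],[0,0,0],[0,0,0],[0,0,0],[0,0,0]], "slide": [[0.03,-0.0007,0.002],[0.03,0,0],[0.022,0,0],[0,0,0],[0,0,0],[0,0,0],[0,0,0],[0,0,0],[0,0,0],[0,0,0]], "grip": [0.3,0.3,0.3,0.3,1,1,1,1,1,1], "squeeze": 30}}

```text
clock: 14.95
position: [0.6288, 0.0527, 0.2494]
eef_rot: [-0.029, 0.706, 0.029, 0.707]
ft_force: [0.5, 1.8, 5.3]
width: 0.0352
```

```bash
python3 - <<'E'
from h import *
st=stat()
E
```

```text
t 14.95 pos [0.6288 0.0527 0.2494] yaw 0.0811 tilt [-1.     0.     0.001] w 0.0352 F [0.5 1.8 5.3]
hook frame TCP [0.0951 0.3005 0.0144]
```

>>> {"api": "servo_tool", "payload": {"angular": [[0,0,0],[0,0,0],[0,0,0],[0,0,0],[0,0,0]], "slide": [[-0.01,0,0],[-0.01,0,0],[-0.009,0,0],[-0.001,0,0],[0,0,0]], "grip": [1,1,1,1,1]}}

```text
clock: 15.58
position: [0.6286, 0.0525, 0.2788]
eef_rot: [-0.029, 0.707, 0.029, 0.706]
ft_force: [0.5, 0.4, -2.9]
width: 0.035
```

```bash
python3 - <<'E'
from h import *
st=stat()
p=eyes.snapshot("wrist"); save("o_wrist.png",p,(230,130,430,330),4)
p=eyes.snapshot("side"); save("o_side.png",p,(320,120,470,270),5)
E
```

```text
t 15.575 pos [0.6286 0.0525 0.2788] yaw 0.081 tilt [-1. -0. -0.] w 0.035 F [ 0.5  0.4 -2.9]
hook frame TCP [0.0949 0.3004 0.0438]
```

View pics/o_wrist.png

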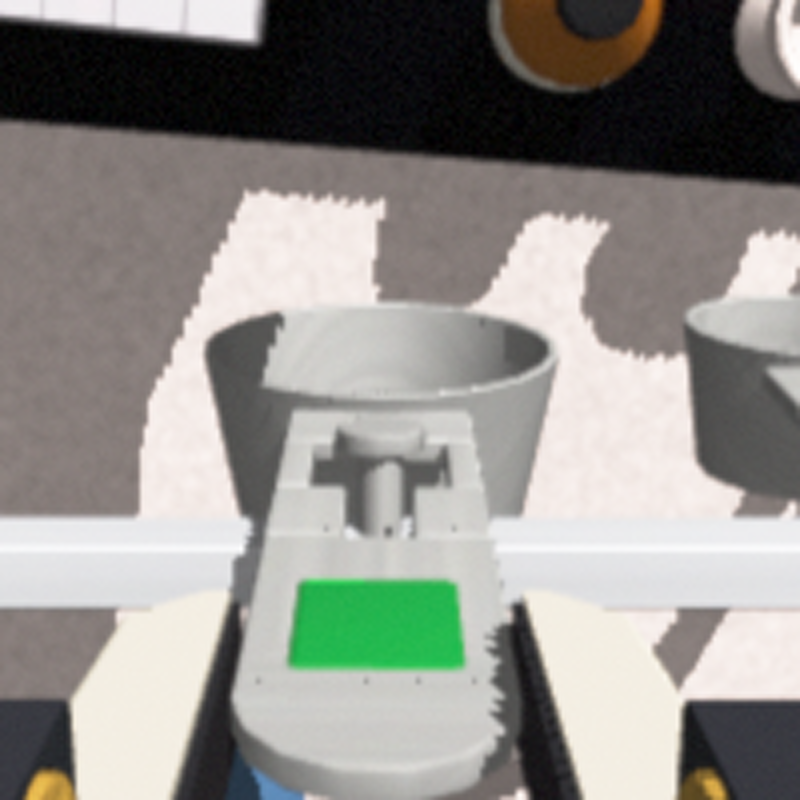

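View pics/o_side.png

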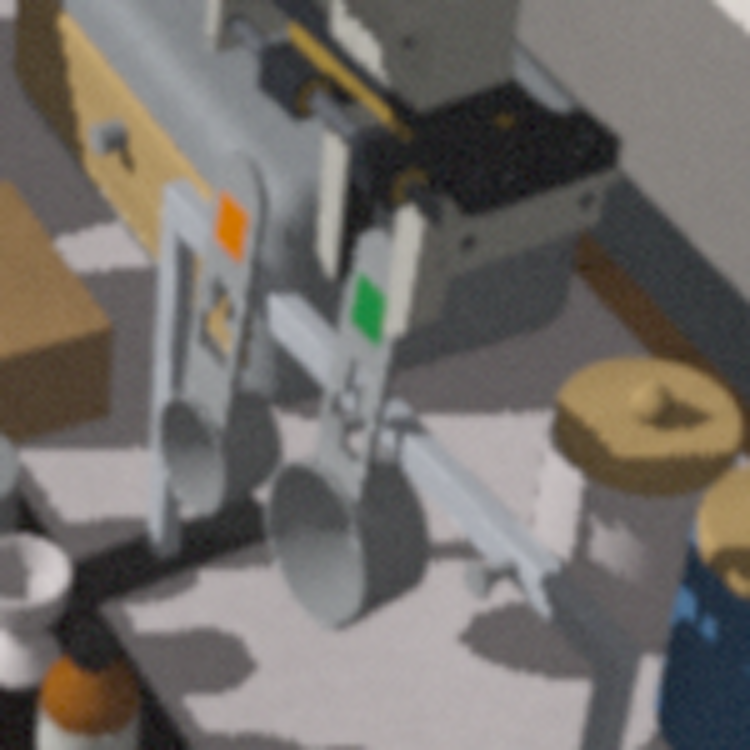

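>>> {"api": "servo_tool", "payload": {"angular": [[0,0,0],[0,0,0],[0,0,0],[0,0,0],[0,0,0],[0,0,0],[-0.068,0,0],[0,0,0]], "slide": [[0,0,-0.01],[0,0,-0.012],[0,0,-0.015],[0,0,-0.015],[0,0,-0.02],[0,0,-0.03],[0,0,0],[0,0,0]], "grip": [1,1,1,1,1,1,1,1]}}

```text
clock: 16.68
position: [0.5263, 0.0443, 0.2794]
eef_rot: [-0.053, 0.705, 0.053, 0.705]
ft_force: [0.7, -0.4, -2.0]
width: 0.0356
```

```bash
python3 - <<'E'
from h import *
st=stat()
p=eyes.snapshot("wrist"); save("p_wrist.png",p,None,1.25)
E
```

```text
t 16.675 pos [0.5263 0.0443 0.2794] yaw 0.1488 tilt [-1.    -0.     0.001] w 0.0356 F [ 0.7 -0.4 -2. ]
hook frame TCP [-0.0075  0.3074  0.0444]
```

View pics/p_wrist.png

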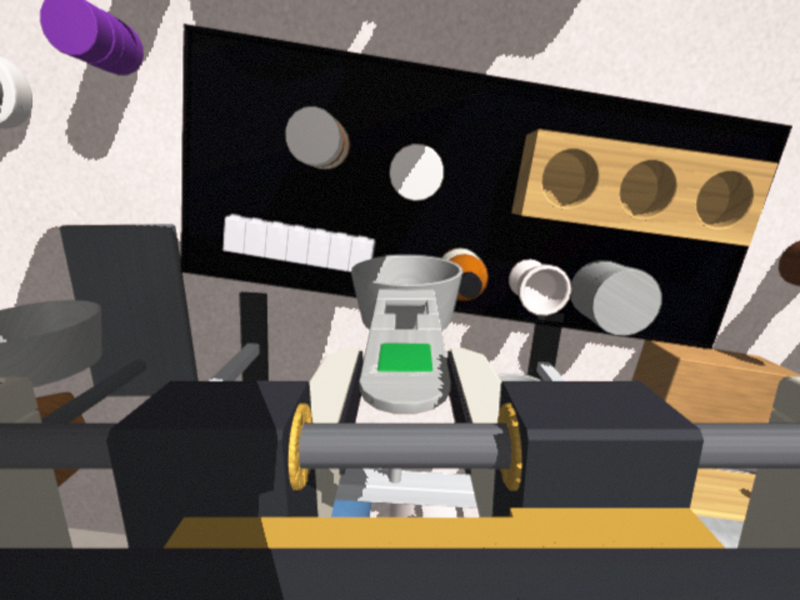

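>>> {"api": "servo_tool", "payload": {"angular": [[0,0,0],[0,0,0],[0,0,0],[0,0,0],[0,0,0],[0,0,0],[0,0,0],[0,0,0],[0,0,0]], "slide": [[0,-0.01,-0.03],[0,-0.03,-0.03],[0,-0.045,-0.0075],[-0.003,-0.05,0],[0,-0.055,0],[0,-0.055,0],[0,-0.04,0],[0,-0.023,0],[0,0,0]], "grip": [1,1,1,1,1,1,1,1,1]}}

```text
clock: 17.85
position: [0.506, -0.271, 0.2814]
eef_rot: [-0.052, 0.706, 0.052, 0.705]
ft_force: [-0.7, 1.3, -1.6]
width: 0.0352
```

```bash
python3 - <<'E'
from h import *
st=stat()
E
```

```text
t 17.85 pos [ 0.506  -0.271   0.2814] yaw 0.147 tilt [-1.     0.001 -0.001] w 0.0352 F [-0.7  1.3 -1.6]
hook frame TCP [-0.0744 -0.0014  0.0464]
```

>>> {"api": "servo_tool", "payload": {"angular": [[0,0,0],[0,0,0],[0,0,0],[0,0,0],[0,0,0],[0,0,0],[0,0,0]], "slide": [[-0.0008,0.0008,0.01],[0,0,0.01],[0,0,0.01],[0,0,0.011],[0,0,0.011],[0,0,0.0104],[0,0,0]], "grip": [1,1,1,1,1,1,1]}}

```text
clock: 18.73
position: [0.5682, -0.2601, 0.2824]
eef_rot: [-0.053, 0.705, 0.053, 0.705]
ft_force: [0.7, 0.6, -1.5]
width: 0.0349
```

```bash
python3 - <<'E'
from h import *
st=stat()
p=eyes.snapshot("wrist"); save("q_wrist.png",p,(230,190,430,340),4)
E
```

```text
t 18.725 pos [ 0.5682 -0.2601  0.2824] yaw 0.1494 tilt [-1.  0. -0.] w 0.0349 F [ 0.7  0.6 -1.5]
hook frame TCP [-0.0113  0.0002  0.0474]
```

View pics/q_wrist.png

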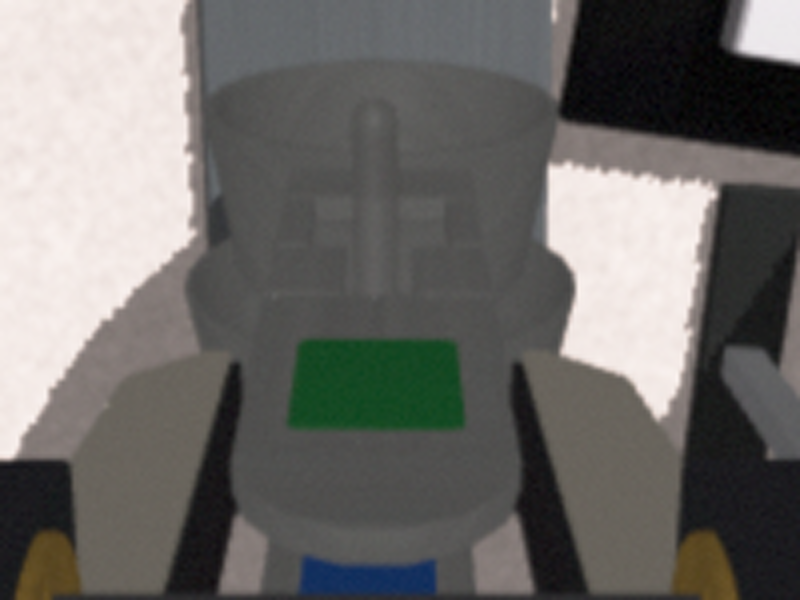

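>>> {"api": "servo_tool", "payload": {"angular": [[0,0,0],[0,0,0],[0,0,0],[0,0,0],[0,0,0]], "slide": [[0.008,-0.0007,0],[0.008,0,0],[0.008,0,0],[0.005,0,0],[0,0,0]], "grip": [1,1,1,1,1]}}

```text
clock: 19.4
position: [0.5675, -0.2609, 0.2533]
eef_rot: [-0.053, 0.705, 0.053, 0.705]
ft_force: [0.1, -1.0, -1.5]
width: 0.0352
```

```bash
python3 - <<'E'
from h import *
st=stat()
p=eyes.snapshot("wrist"); save("r_wrist.png",p,(230,190,430,340),4)
E
```

```text
t 19.4 pos [ 0.5675 -0.2609  0.2533] yaw 0.149 tilt [-1.     0.    -0.001] w 0.0352 F [ 0.1 -1.  -1.5]
hook frame TCP [-0.0121 -0.0005  0.0183]
```

View pics/r_wrist.png

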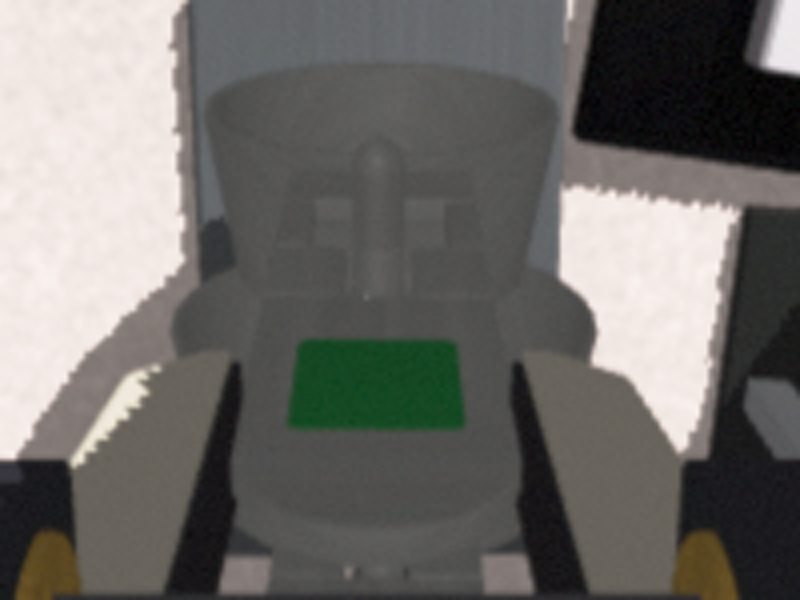

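>>> {"api": "servo_tool", "payload": {"angular": [[0,0,0],[0,0,0],[0,0,0],[0,0,0],[0,0,0],[0,0,0]], "slide": [[0.002,0,0],[0,0,0.007],[0,0,0.008],[0,0,0.008],[0,0,0.007],[0,0,0]], "grip": [1,1,1,1,1,1]}}

```text
clock: 20.2
position: [0.5978, -0.2563, 0.2515]
eef_rot: [-0.053, 0.705, 0.053, 0.705]
ft_force: [0.3, -0.1, -1.0]
width: 0.0353
```

```bash
python3 - <<'E'
from h import *
st=stat()
p=eyes.snapshot("wrist"); save("s_wrist.png",p,(230,190,430,340),4)
E
```

```text
t 20.2 pos [ 0.5978 -0.2563  0.2515] yaw 0.1494 tilt [-1.  0. -0.] w 0.0353 F [ 0.3 -0.1 -1. ]
hook frame TCP [ 0.0185 -0.0005  0.0165]
```

View pics/s_wrist.png

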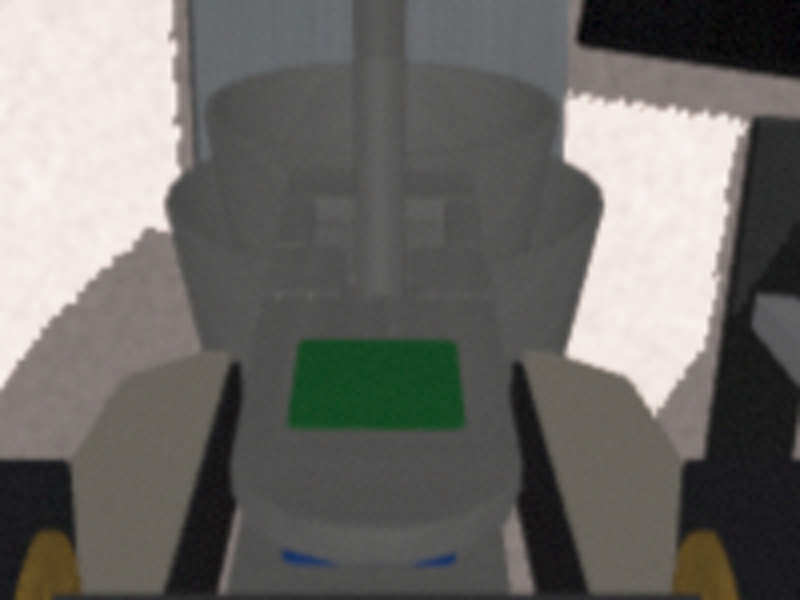

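Nested. Lower to contact, release, rise.

>>> {"api": "servo_tool", "payload": {"angular": [[0,0,0],[0,0,0],[0,0,0]], "slide": [[0.001,0,0],[0.0015,0,0],[0,0,0]], "grip": [1,1,1]}}

```text
clock: 20.62
position: [0.5973, -0.2565, 0.2496]
eef_rot: [-0.053, 0.705, 0.053, 0.705]
ft_force: [0.6, 0.2, 0.6]
width: 0.035
```

```bash
python3 - <<'E'
from h import *
st=stat()
E
```

```text
t 20.625 pos [ 0.5973 -0.2565  0.2496] yaw 0.1489 tilt [-1. -0.  0.] w 0.035 F [0.6 0.2 0.6]
hook frame TCP [ 0.018  -0.0006  0.0146]
```

>>> {"api": "servo_tool", "payload": {"angular": [[0,0,0],[0,0,0],[0,0,0],[0,0,0],[0,0,0],[0,0,0],[0,0,0],[0,0,0]], "slide": [[0.0005,0,0],[0,0,0],[0,0,0],[0,0,0],[0,0,0],[-0.03,0,0],[-0.04,0,0],[-0.03,0,0]], "grip": [1,0.35,0.35,0.35,0.35,0.35,0.35,0.35]}}

```text
clock: 21.62
position: [0.5973, -0.2565, 0.3506]
eef_rot: [-0.053, 0.705, 0.052, 0.705]
ft_force: [-0.9, 0.4, -0.6]
width: 0.0605
```

```bash
python3 - <<'E'
from h import *
import pickle
st=stat()
p=eyes.snapshot("wrist"); save("t_wrist.png",p,(260,120,400,300),4); pickle.dump(p,open("t.pkl","wb"))
p=eyes.snapshot("side"); save("t_side.png",p,(340,200,540,400),4)
E
```

```text
t 21.625 pos [ 0.5973 -0.2565  0.3506] yaw 0.149 tilt [-1.    -0.001  0.001] w 0.0605 F [-0.9  0.4 -0.6]
hook frame TCP [ 0.0181 -0.0006  0.1156]
```

View pics/t_wrist.png

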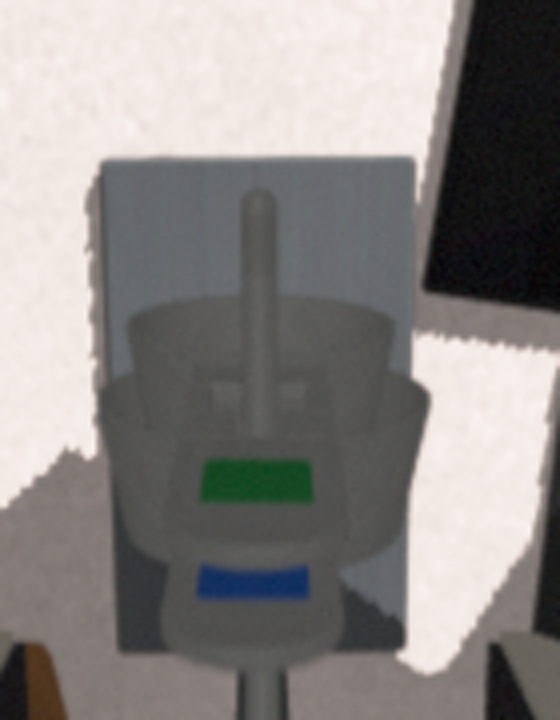

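View pics/t_side.png

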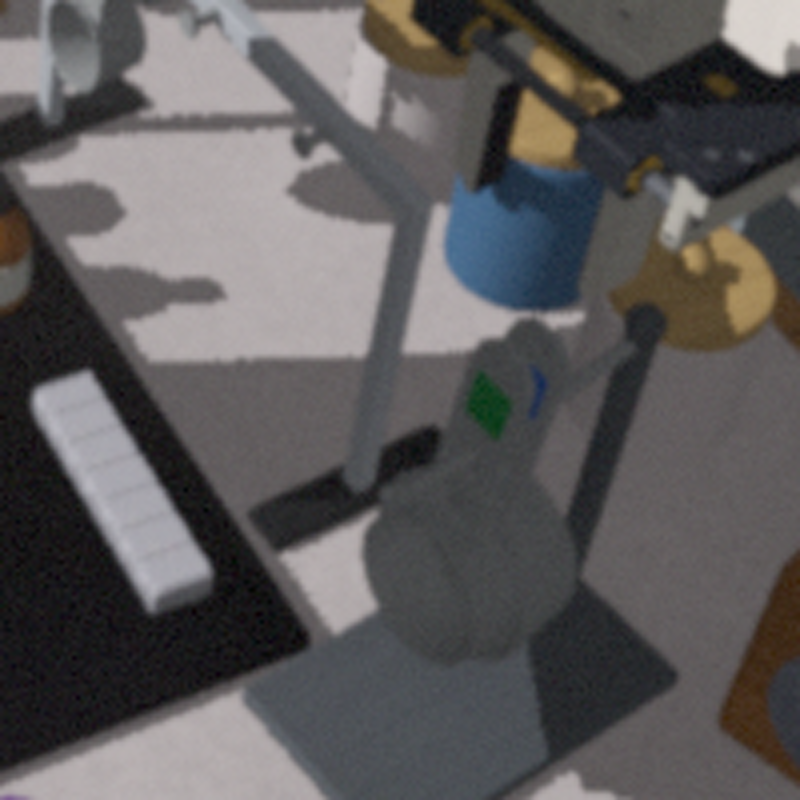

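>>> {"api": "servo_tool", "payload": {"angular": [[0.068,0,0],[0,0,0],[0,0,0],[0,0,0],[0,0,0],[0,0,0],[0,0,0],[0,0,0],[0,0,0],[0,0,0]], "slide": [[0,0,0],[0,0.045,0.01],[0,0.055,0.01],[0,0.055,0.01],[0,0.055,0.01],[0,0.055,0.01],[0,0.055,0.0045],[0,0.05,0],[0.02,0.039,0],[0,0,0]], "grip": [0.3,0.3,0.3,0.3,0.3,0.3,0.3,0.3,0.3,0.3]}}

```text
clock: 22.98
position: [0.6178, 0.1578, 0.326]
eef_rot: [-0.03, 0.708, 0.03, 0.705]
ft_force: [0.5, 0.1, -0.2]
width: 0.0651
```

```bash
python3 - <<'E'
from h import *
import pickle
st=stat()
p=eyes.snapshot("wrist"); save("u_wrist.png",p,(270,190,390,290),6); pickle.dump(p,open("u.pkl","wb"))
m=pickle.load(open("t.pkl","rb")); f=lambda u,v:np.array([u/4+260,v/4+120])
for q,z in [((255,538),.284),((253,585),.298),((258,437),.236),((254,665),.299),((259,190),.239)]: print("medium hk",hk(plane(m,f(*q),z)).round(4))
E
```

```text
t 22.975 pos [0.6178 0.1578 0.326 ] yaw 0.084 tilt [-1.    -0.    -0.003] w 0.0651 F [ 0.5  0.1 -0.2]
hook frame TCP [0.0998 0.4061 0.091 ]
medium hk [ 0.0227 -0.0009  0.049 ]
medium hk [ 0.0275 -0.0013  0.063 ]
medium hk [ 0.0132 -0.0003  0.001 ]
medium hk [ 0.0431 -0.0011  0.064 ]
medium hk [-0.0418 -0.0001  0.004 ]
```

View pics/u_wrist.png

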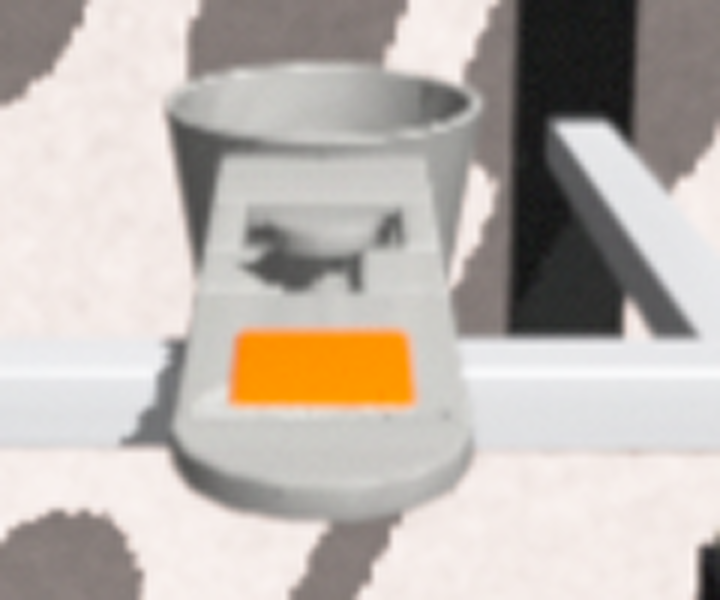

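```bash
python3 - <<'E'
from h import *
import pickle
p=pickle.load(open("u.pkl","rb")); st=status.get_state(); R=Ro.from_quat(st["eef_rot"]).as_matrix()
f=lambda u,v:np.array([u/6+270,v/6+190])
for q,z in [((323,435),.283),((324,295),.236),((322,520),.298)]:
    X=plane(p,f(*q),z); print(X.round(4),(R.T@(X-st["position"])).round(4))
E
```

```text
[0.6211 0.1578 0.283 ] [0.0442 0.0012 0.0031]
[0.6157 0.1575 0.236 ] [ 0.0913  0.0013 -0.0022]
[0.6262 0.1581 0.298 ] [0.0292 0.0011 0.0082]
```

>>> {"api": "servo_tool", "payload": {"angular": [[0,0,0],[0,0,0],[0,0,0],[0,0,0],[0,0,0],[0,0,0],[0,0,0],[0,0,0],[0,0,0],[0,0,0]], "slide": [[0.03,0.001,0.002],[0.03,0,0],[0.0175,0,0],[0,0,0],[0,0,0],[0,0,0],[0,0,0],[0,0,0],[0,0,0],[0,0,0]], "grip": [0.3,0.3,0.3,0.3,1,1,1,1,1,1], "squeeze": 30}}

```text
clock: 24.28
position: [0.6206, 0.1569, 0.2516]
eef_rot: [-0.029, 0.706, 0.029, 0.707]
ft_force: [0.6, 1.1, 4.4]
width: 0.0352
```

```bash
python3 - <<'E'
from h import *
st=stat()
E
```

```text
t 24.275 pos [0.6206 0.1569 0.2516] yaw 0.0811 tilt [-1.     0.     0.001] w 0.0352 F [0.6 1.1 4.4]
hook frame TCP [0.1024 0.4047 0.0166]
```

>>> {"api": "servo_tool", "payload": {"angular": [[0,0,0],[0,0,0],[0,0,0],[0,0,0],[0,0,0]], "slide": [[-0.01,0,0],[-0.01,0,0],[-0.009,0,0],[-0.001,0,0],[0,0,0]], "grip": [1,1,1,1,1]}}

```text
clock: 24.9
position: [0.6205, 0.1567, 0.2811]
eef_rot: [-0.029, 0.707, 0.029, 0.706]
ft_force: [-0.1, -0.2, -1.5]
width: 0.0352
```

```bash
python3 - <<'E'
from h import *
st=stat()
p=eyes.snapshot("wrist"); save("v_wrist.png",p,(230,130,430,330),4)
E
```

```text
t 24.9 pos [0.6205 0.1567 0.2811] yaw 0.081 tilt [-1. -0. -0.] w 0.0352 F [-0.1 -0.2 -1.5]
hook frame TCP [0.1023 0.4046 0.0461]
```

View pics/v_wrist.png

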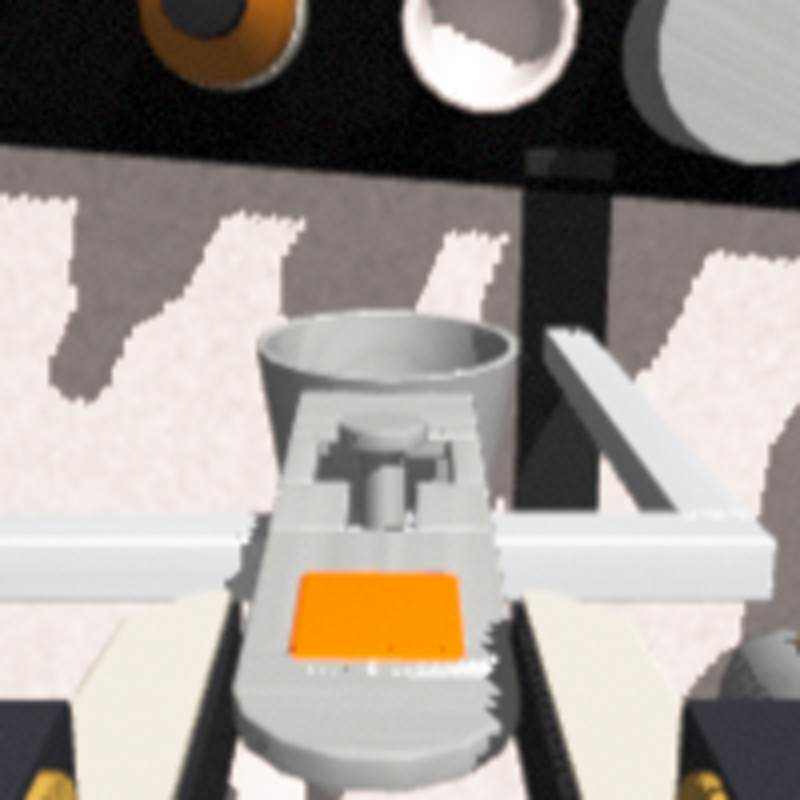

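>>> {"api": "servo_tool", "payload": {"angular": [[0,0,0],[0,0,0],[0,0,0],[0,0,0],[0,0,0],[0,0,0],[-0.068,0,0],[0,0,0]], "slide": [[0,0,-0.01],[0,0,-0.012],[0,0,-0.015],[0,0,-0.015],[0,0,-0.02],[0,0,-0.03],[0,0,0],[0,0,0]], "grip": [1,1,1,1,1,1,1,1]}}

```text
clock: 25.95
position: [0.5181, 0.1484, 0.2817]
eef_rot: [-0.053, 0.705, 0.053, 0.705]
ft_force: [0.0, -0.7, -1.1]
width: 0.0351
```

```bash
python3 - <<'E'
from h import *
st=stat()
p=eyes.snapshot("wrist"); save("w_wrist.png",p,None,1.25)
E
```

```text
t 25.95 pos [0.5181 0.1484 0.2817] yaw 0.1488 tilt [-1.     0.     0.001] w 0.0351 F [ 0.  -0.7 -1.1]
hook frame TCP [-2.000e-04  4.116e-01  4.670e-02]
```

View pics/w_wrist.png

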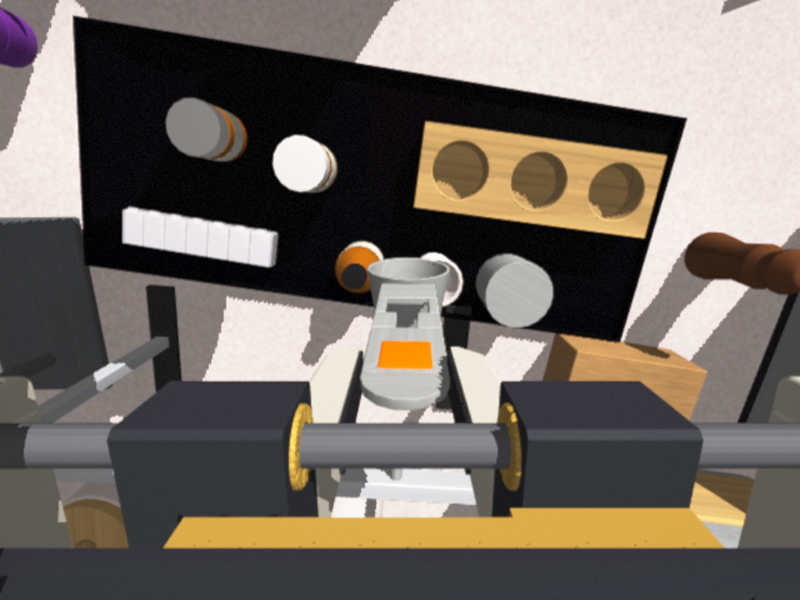

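>>> {"api": "servo_tool", "payload": {"angular": [[0,0,0],[0,0,0],[0,0,0],[0,0,0],[0,0,0],[0,0,0],[0,0,0],[0,0,0],[0,0,0],[0,0,0],[0,0,0]], "slide": [[0,-0.01,-0.03],[0,-0.03,-0.03],[0,-0.045,-0.02],[-0.002,-0.055,0],[0,-0.055,0],[0,-0.055,0],[0,-0.055,0],[0,-0.05,0],[0,-0.035,0],[0,-0.0224,0],[0,0,0]], "grip": [1,1,1,1,1,1,1,1,1,1,1]}}

```text
clock: 27.38
position: [0.501, -0.272, 0.2828]
eef_rot: [-0.052, 0.705, 0.052, 0.705]
ft_force: [0.2, 0.7, -1.4]
width: 0.0352
```

```bash
python3 - <<'E'
from h import *
st=stat()
E
```

```text
t 27.375 pos [ 0.501  -0.272   0.2828] yaw 0.1471 tilt [-1.     0.001 -0.001] w 0.0352 F [ 0.2  0.7 -1.4]
hook frame TCP [-0.0796 -0.0016  0.0478]
```

>>> {"api": "servo_tool", "payload": {"angular": [[0,0,0],[0,0,0],[0,0,0],[0,0,0],[0,0,0],[0,0,0],[0,0,0]], "slide": [[-0.0015,0.0003,0.01],[0,0,0.01],[0,0,0.01],[0,0,0.01],[0,0,0.01],[0,0,0.0046],[0,0,0]], "grip": [1,1,1,1,1,1,1]}}

```text
clock: 28.25
position: [0.5551, -0.2628, 0.2846]
eef_rot: [-0.053, 0.705, 0.053, 0.705]
ft_force: [0.1, -0.4, -0.7]
width: 0.0353
```

```bash
python3 - <<'E'
from h import *
st=stat()
p=eyes.snapshot("wrist"); save("x_wrist.png",p,(230,190,430,340),4)
p=eyes.snapshot("side"); save("x_side.png",p,(340,200,540,400),4)
E
```

```text
t 28.25 pos [ 0.5551 -0.2628  0.2846] yaw 0.1491 tilt [-1.  0. -0.] w 0.0353 F [ 0.1 -0.4 -0.7]
hook frame TCP [-0.0247 -0.0005  0.0496]
```

View pics/x_wrist.png

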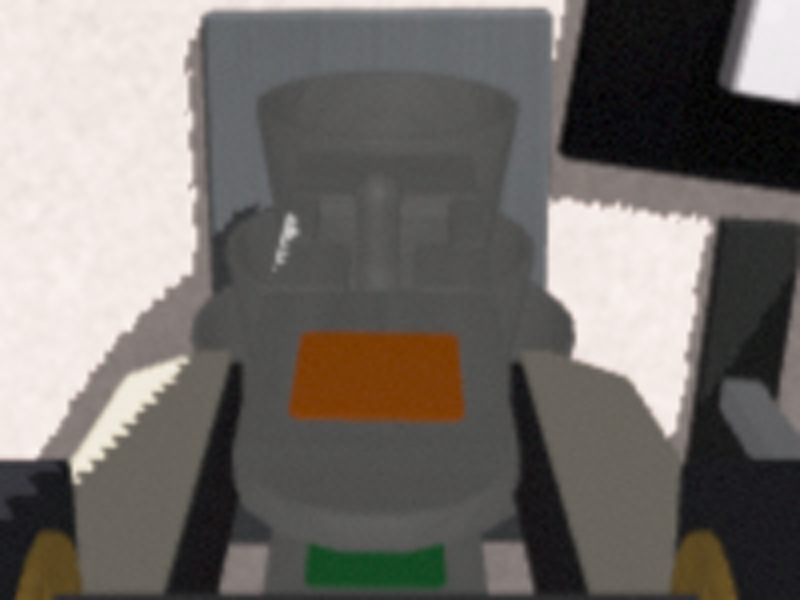

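View pics/x_side.png

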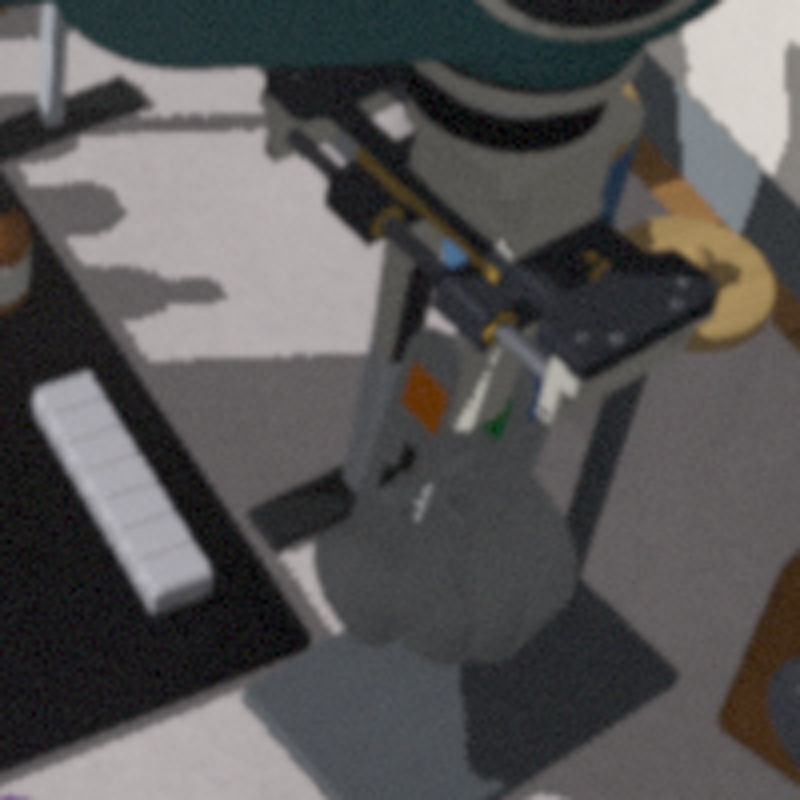

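>>> {"api": "servo_tool", "payload": {"angular": [[0,0,0],[0,0,0],[0,0,0],[0,0,0]], "slide": [[0.008,-0.0005,0],[0.008,0,0],[0.008,0,0],[0,0,0]], "grip": [1,1,1,1]}}

```text
clock: 28.85
position: [0.5547, -0.2632, 0.2598]
eef_rot: [-0.052, 0.706, 0.053, 0.705]
ft_force: [1.0, -0.6, -1.1]
width: 0.0356
```

```bash
python3 - <<'E'
from h import *
st=stat()
p=eyes.snapshot("wrist"); save("y_wrist.png",p,(230,190,430,340),4)
E
```

```text
t 28.85 pos [ 0.5547 -0.2632  0.2598] yaw 0.1489 tilt [-1.     0.001 -0.001] w 0.0356 F [ 1.  -0.6 -1.1]
hook frame TCP [-0.0251 -0.0009  0.0248]
```

View pics/y_wrist.png

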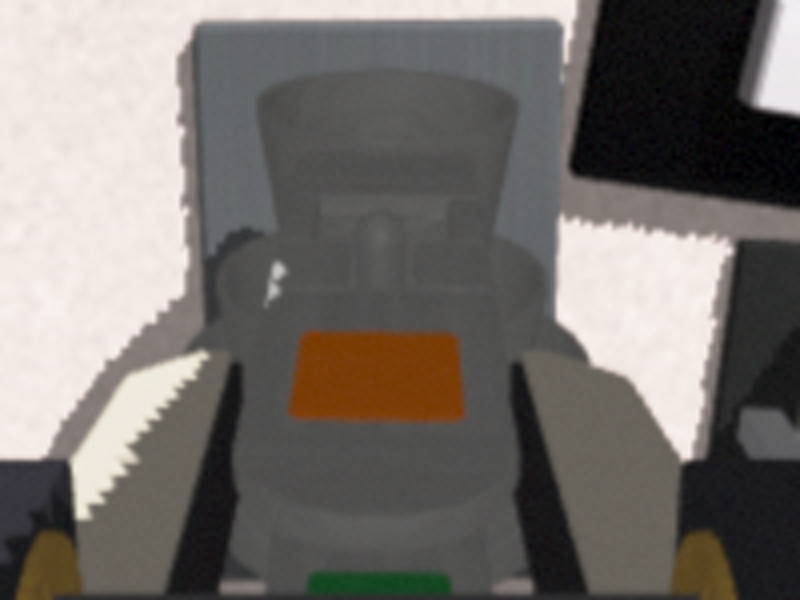

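Astride the bar. Slide back into the medium cup while sinking.

>>> {"api": "servo_tool", "payload": {"angular": [[0,0,0],[0,0,0],[0,0,0],[0,0,0],[0,0,0],[0,0,0]], "slide": [[0.002,0,0.003],[0.002,0,0.006],[0.001,0,0.006],[0.001,0,0.006],[0,0,0.004],[0,0,0]], "grip": [1,1,1,1,1,1]}}

```text
clock: 29.65
position: [0.5799, -0.2595, 0.2547]
eef_rot: [-0.053, 0.705, 0.053, 0.705]
ft_force: [-0.1, 0.3, -1.9]
width: 0.0349
```

```bash
python3 - <<'E'
from h import *
st=stat()
p=eyes.snapshot("wrist"); save("z_wrist.png",p,(230,190,430,340),4)
E
```

```text
t 29.65 pos [ 0.5799 -0.2595  0.2547] yaw 0.1492 tilt [-1.  0. -0.] w 0.0349 F [-0.1  0.3 -1.9]
hook frame TCP [ 0.0004 -0.001   0.0197]
```

View pics/z_wrist.png

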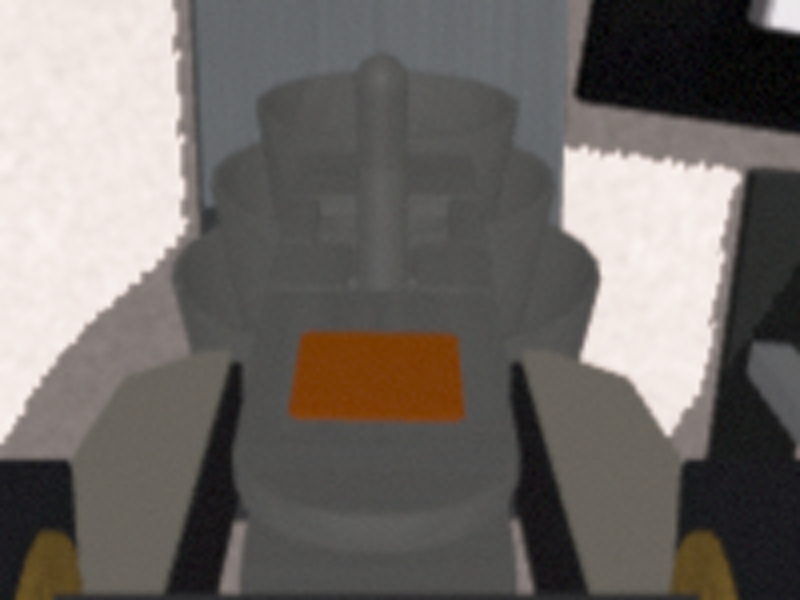

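>>> {"api": "servo_tool", "payload": {"angular": [[0,0,0],[0,0,0],[0,0,0]], "slide": [[0.0015,0,0],[0.0015,0,0],[0,0,0]], "grip": [1,1,1]}}

```text
clock: 30.08
position: [0.5796, -0.2596, 0.2519]
eef_rot: [-0.053, 0.705, 0.053, 0.705]
ft_force: [0.8, -0.8, -0.1]
width: 0.0352
```

```bash
python3 - <<'E'
from h import *
st=stat()
E
```

```text
t 30.075 pos [ 0.5796 -0.2596  0.2519] yaw 0.149 tilt [-1. -0.  0.] w 0.0352 F [ 0.8 -0.8 -0.1]
hook frame TCP [ 0.0001 -0.001   0.0169]
```

>>> {"api": "servo_tool", "payload": {"angular": [[0,0,0],[0,0,0],[0,0,0],[0,0,0],[0,0,0],[0,0,0],[0,0,0],[0,0,0]], "slide": [[0.0008,0,0],[0,0,0],[0,0,0],[0,0,0],[0,0,0],[-0.03,0,0],[-0.04,0,0],[-0.04,0,0]], "grip": [1,0.35,0.35,0.35,0.35,0.35,0.35,0.35]}}

```text
clock: 31.08
position: [0.5795, -0.2595, 0.3621]
eef_rot: [-0.053, 0.705, 0.053, 0.705]
ft_force: [-0.4, -0.4, -0.7]
width: 0.0603
```

```bash
python3 - <<'E'
from h import *
import pickle
st=stat()
p=eyes.snapshot("wrist"); save("A_wrist.png",p,None,1.25); save("A1.png",p,(260,120,400,300),4); pickle.dump(p,open("A.pkl","wb"))
for t in ["jar_0"]:
    for r in eyes.regions_of(t,p): print(r["confidence"],r["rect"])
E
```

```text
t 31.075 pos [ 0.5795 -0.2595  0.3621] yaw 0.149 tilt [-1.  0. -0.] w 0.0603 F [-0.4 -0.4 -0.7]
hook frame TCP [-0.     -0.0009  0.1271]
0.8 [516.6, 115.9, 61.1, 35.1]
0.69 [327.1, 16.8, 39.0, 53.9]
0.67 [461.5, 89.1, 53.1, 45.1]
```

View pics/A_wrist.png

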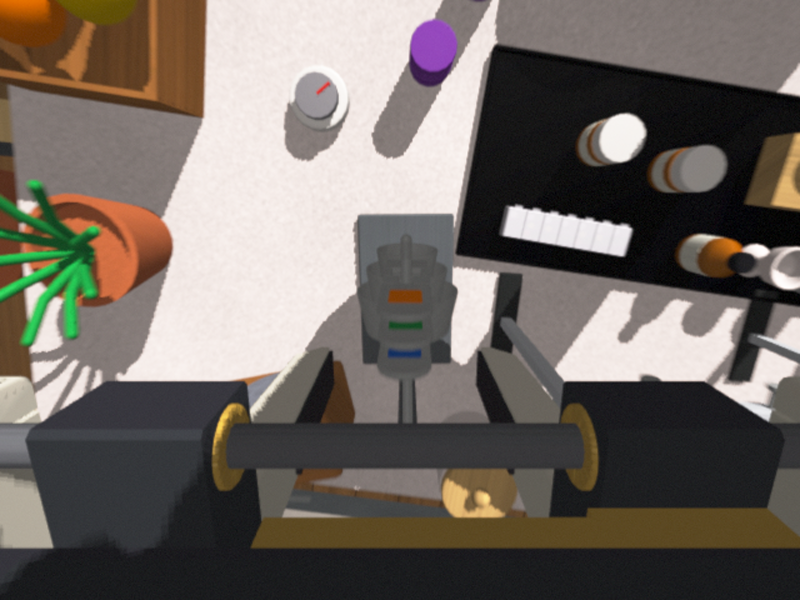

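View pics/A1.png

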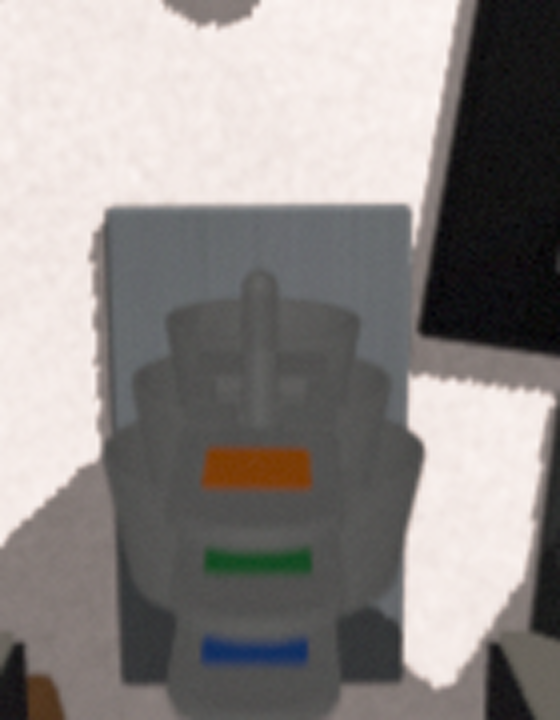

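>>> {"api": "servo_tool", "payload": {"angular": [[0,0,0],[0.149,0,0],[0,0,0],[0,0,0],[0,0,0],[0,0,0],[0,0,0],[0,0,0]], "slide": [[-0.01,0,0],[0,0,0],[0,0.05,-0.02],[0,0.05,-0.02],[0,0.05,-0.02],[0,0.055,-0.02],[0,0.055,0],[0,0,0]], "grip": [0.35,0.35,0.35,0.35,0.35,0.35,0.35,0.35]}}

```text
clock: 32.17
position: [0.4992, 0.0032, 0.3706]
eef_rot: [-0.001, 0.707, 0.002, 0.707]
ft_force: [0.1, 0.6, 0.3]
width: 0.0602
```

```bash
python3 - <<'E'
from h import *
import pickle
st=stat()
p=eyes.snapshot("wrist"); save("B_wrist.png",p,None,1.25); pickle.dump(p,open("B.pkl","wb"))
for r in eyes.regions_of("jar_0",p):
    ys,xs=np.nonzero(r["region"]); print(r["confidence"],r["rect"])
E
```

```text
t 32.175 pos [0.4992 0.0032 0.3706] yaw 0.0041 tilt [-1.     0.    -0.001] w 0.0602 F [0.1 0.6 0.3]
hook frame TCP [-0.0405  0.2709  0.1356]
0.9 [330.1, 141.0, 35.7, 37.5]
0.68 [266.7, 129.1, 38.9, 35.5]
0.61 [110.2, 84.3, 56.4, 44.7]
0.58 [132.9, 6.8, 50.7, 58.6]
```

View pics/B_wrist.png

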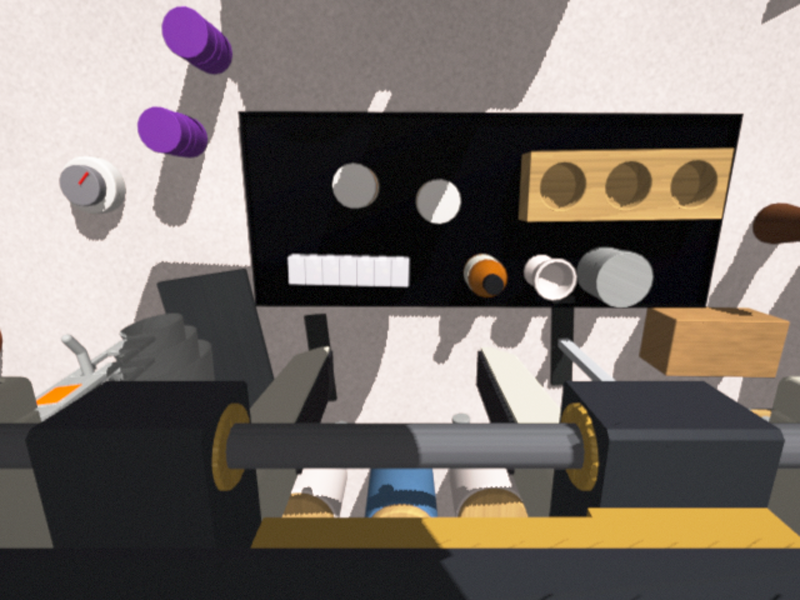

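```bash
python3 - <<'E'
from h import *
import pickle
p=pickle.load(open("B.pkl","rb")); save("B1.png",p,(255,110,395,190),5.5); save("B2.png",p,(400,100,600,190),4)
s=eyes.snapshot("side"); save("B3.png",s,(220,180,380,360),4)
E
```

```text
(no output)
```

View pics/B1.png

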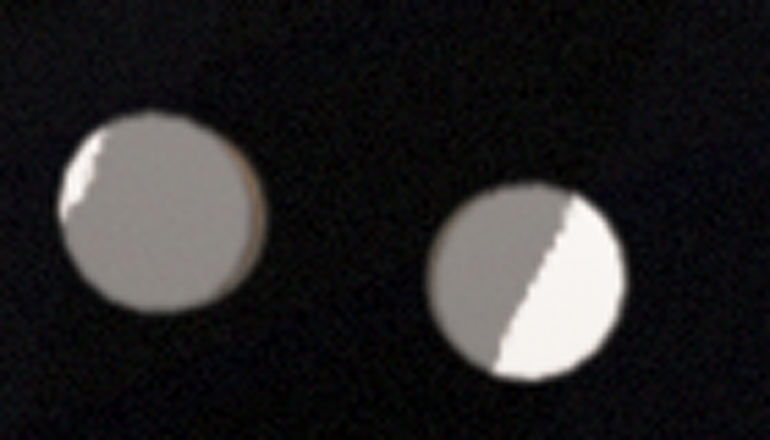

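View pics/B2.png

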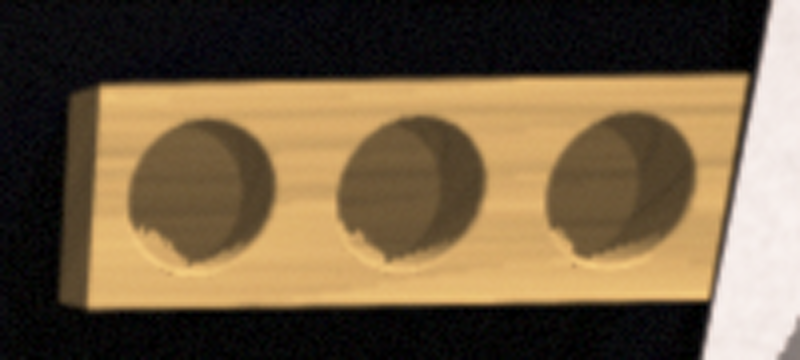

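View pics/B3.png

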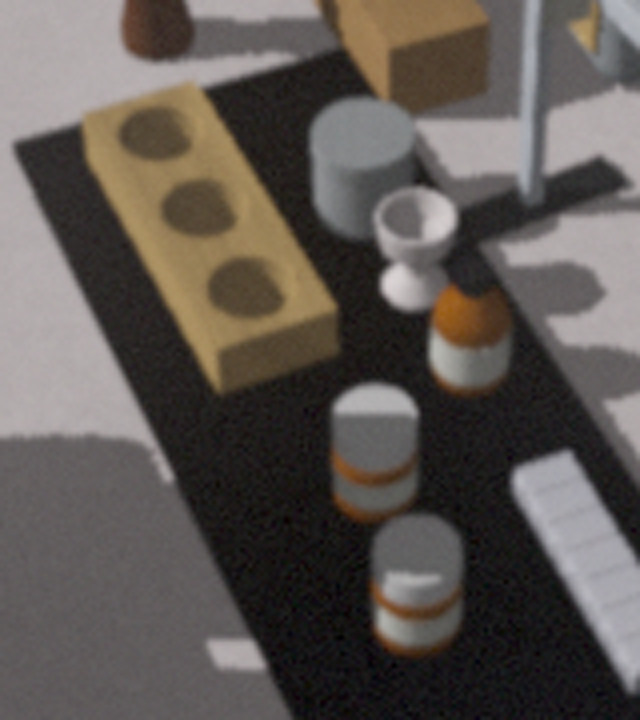

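```bash
python3 - <<'E'
from h import *
import pickle
p=pickle.load(open("B.pkl","rb"))
a=lambda u,v:np.array([u/5.5+255,v/5.5+110]); b=lambda u,v:np.array([u/4+400,v/4+100])
print("B",plane(p,a(155,212),.072),"A",plane(p,a(526,281),.072))
for q in [(202,196),(412,193),(622,189),(100,85),(88,310),(748,73),(710,300)]: print(plane(p,b(*q),.046).round(4))
E
```

```text
B [ 0.42126904 -0.05324758  0.072     ] A [0.43769022 0.0401693  0.072     ]
[0.4206 0.1869 0.046 ]
[0.4192 0.263  0.046 ]
[0.4175 0.339  0.046 ]
[0.3827 0.1467 0.046 ]
[0.4615 0.1487 0.046 ]
[0.3777 0.3766 0.046 ]
[0.4569 0.3788 0.046 ]
```

>>> {"api": "servo_tool", "payload": {"angular": [[0,0,0],[0,0,0],[0,0,0],[0,0,0],[0,0,0],[0,0,0]], "slide": [[0.02,0.018,-0.03],[0.05,0.019,-0.0315],[0.05,0,0],[0.05,0,0],[0.03,0,0],[0,0,0]], "grip": [0.2,0.2,0.2,0.2,0.2,0.2]}}

```text
clock: 33.08
position: [0.4374, 0.0363, 0.169]
eef_rot: [0.001, 0.708, -0.001, 0.706]
ft_force: [-0.5, -0.2, 0.1]
width: 0.0743
```

```bash
python3 - <<'E'
from h import *
import pickle
st=stat()
p=eyes.snapshot("wrist"); save("C_wrist.png",p,None,1.25); pickle.dump(p,open("C.pkl","wb"))
E
```

```text
t 33.075 pos [0.4374 0.0363 0.169 ] yaw -0.0018 tilt [-1.    -0.    -0.004] w 0.0743 F [-0.5 -0.2  0.1]
hook frame TCP [-0.0967  0.3128 -0.066 ]
```

View pics/C_wrist.png

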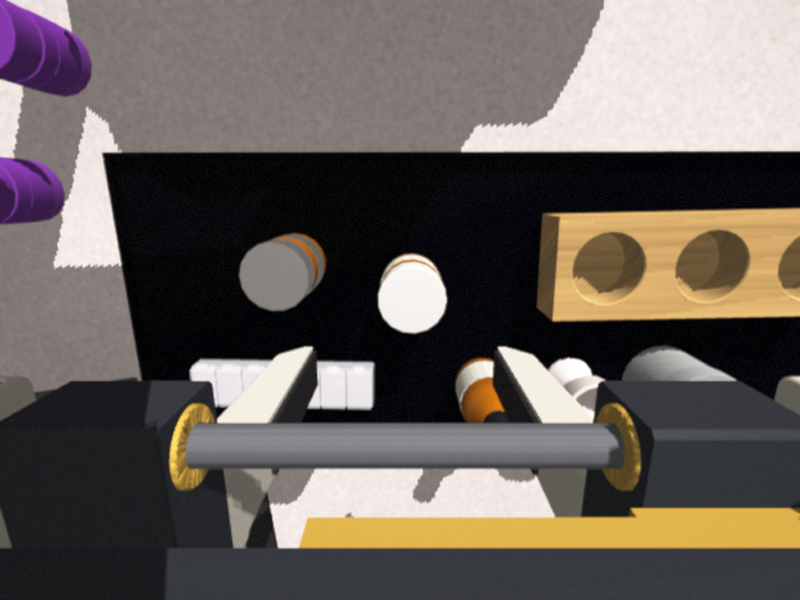

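```bash
python3 - <<'E'
from h import *
import pickle
p=pickle.load(open("C.pkl","rb"))
m=(p["image"].min(2)>150).astype(np.uint8); n,l,s,c=cv2.connectedComponentsWithStats(m)
for i in range(1,n):
    if 800<s[i,4]<5000: print(s[i],c[i])
print(plane(p,(329.6,238.4),.072), plane(p,(276/1.25,274/1.25),.072))
for q in [(609,269),(712,265)]: print(plane(p,np.array(q)/1.25,.046))
E
```

```text
[  0  64  19  63 921] [ 7.2062975  92.96416938]
[  42   85   55  130 4168] [ 71.23536468 162.6693858 ]
[ 303  204   54   62 2566] [329.43102104 236.0568979 ]
[ 152  277   98   62 3374] [200.04653231 307.49407232]
[ 399  277   84   62 2781] [442.47357066 308.89608055]
[ 247  290   52   37 1688] [274.67120853 308.2813981 ]
[0.43624849 0.04108185 0.072     ] [ 0.41929725 -0.05144801  0.072     ]
[0.42079028 0.1871864  0.046     ]
[0.41792753 0.26279174 0.046     ]
```

>>> {"api": "servo_tool", "payload": {"angular": [[0,0,0],[0,0,0],[0,0,0],[0,0,0],[0,0,0],[0,0,0],[0,0,0],[0,0,0],[0,0,0],[0,0,0]], "slide": [[0.03,0.0047,-0.0005],[0.04,0,0],[0.035,0,0],[0.02,0,0],[0,0,0],[0,0,0],[0,0,0],[0,0,0],[0,0,0],[0,0,0]], "grip": [0.2,0.2,0.2,0.2,0.2,0.7,0.7,0.7,0.7,0.7], "squeeze": 20}}

```text
clock: 34.38
position: [0.4381, 0.0421, 0.0467]
eef_rot: [-0.0, 0.707, -0.0, 0.708]
ft_force: [0.4, -0.5, 6.1]
width: 0.0469
```

```bash
python3 - <<'E'
from h import *
import pickle
st=stat()
p=eyes.snapshot("wrist"); save("D_wrist.png",p,None,1.25)
E
```

```text
t 34.375 pos [0.4381 0.0421 0.0467] yaw 0.0 tilt [-1.    -0.     0.001] w 0.0469 F [ 0.4 -0.5  6.1]
hook frame TCP [-0.0951  0.3183 -0.1883]
```

View pics/D_wrist.png

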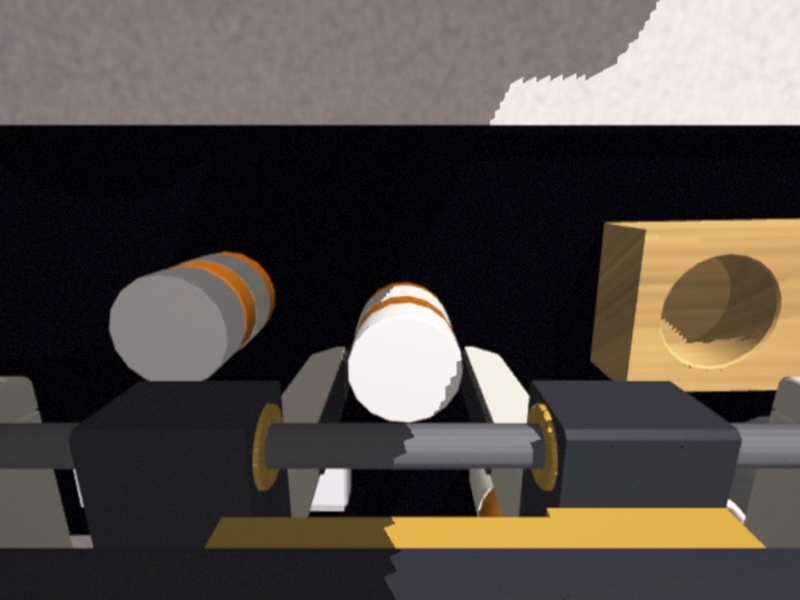

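>>> {"api": "servo_tool", "payload": {"angular": [[0,0,0],[0,0,0],[0,0,0],[0,0,0],[0,0,0],[0,0,0],[0,0,0],[0,0,0],[0,0,0],[0,0,0]], "slide": [[-0.02,0,0],[-0.03,0,0],[-0.02,0.02,0],[0,0.05,-0.005],[0,0.05,-0.005],[0,0.05,-0.005],[0,0.05,-0.0045],[0,0.045,0],[0,0.032,0],[0,0,0]], "grip": [0.7,0.7,0.7,0.7,0.7,0.7,0.7,0.7,0.7,0.7]}}

```text
clock: 35.67
position: [0.4176, 0.3406, 0.1153]
eef_rot: [-0.001, 0.708, 0.001, 0.707]
ft_force: [-0.7, -0.1, -1.3]
width: 0.0471
```

```bash
python3 - <<'E'
from h import *
import pickle
st=stat()
p=eyes.snapshot("wrist"); save("E_wrist.png",p,None,1.25); pickle.dump(p,open("E.pkl","wb"))
E
```

```text
t 35.675 pos [0.4176 0.3406 0.1153] yaw 0.0022 tilt [-1.    -0.001 -0.001] w 0.0471 F [-0.7 -0.1 -1.3]
hook frame TCP [-0.0711  0.6166 -0.1197]
```

View pics/E_wrist.png

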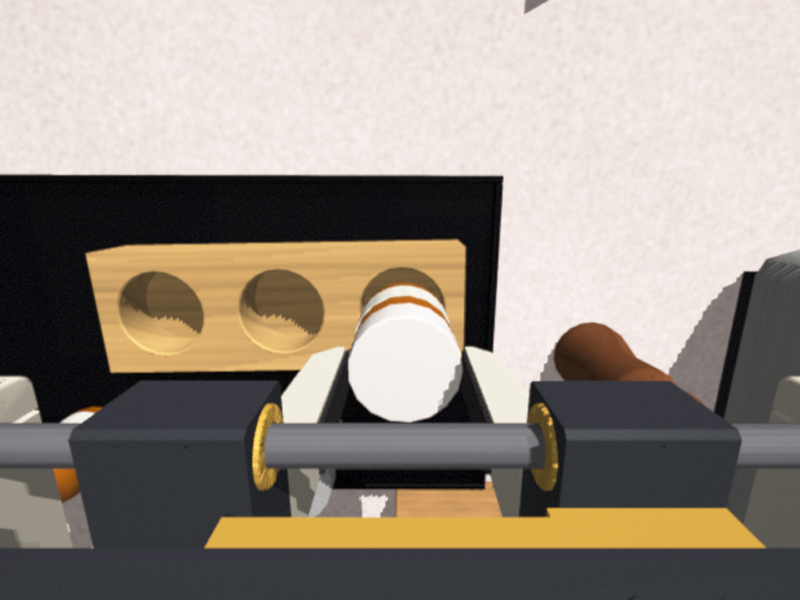

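```bash
python3 - <<'E'
from h import *
import pickle
p=pickle.load(open("E.pkl","rb")); st=status.get_state()
save("E1.png",p,(60,180,400,330),2.35)
f=lambda u,v,z:plane(p,np.array([u,v])/1.25,z).round(4)
print("holes",f(161,313,.046),f(282,311,.046),f(403,309,.046))
cap=f(405,366,st["position"][2]-.0407+.066); print("cap",cap,cap-st["position"])
print("mill",f(590,348,.125))
for q in [(88,252),(112,372),(461,240)]: print("corner",f(*q,.046))
E
```

```text
holes [0.4199 0.187  0.046 ] [0.4184 0.2632 0.046 ] [0.4169 0.3392 0.046 ]
cap [0.4149 0.3405 0.1407] [-0.00281875  0.0009691   0.02532706]
mill [0.4128 0.4226 0.125 ]
corner [0.3816 0.1484 0.046 ]
corner [0.4601 0.1491 0.046 ]
corner [0.3738 0.374  0.046 ]
```

View pics/E1.png

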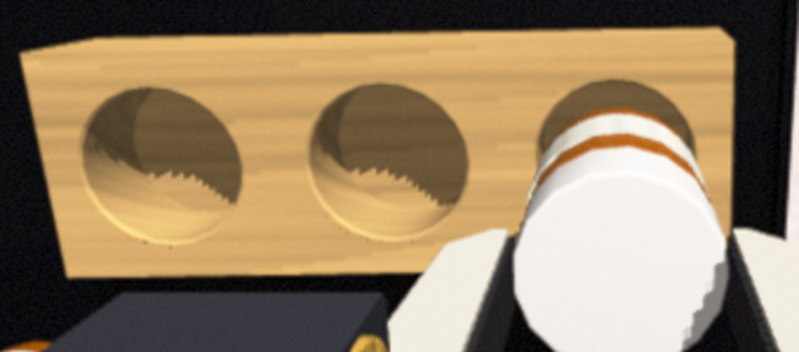

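>>> {"api": "servo_tool", "payload": {"angular": [[0,0,0],[0,0,0],[0,0,0],[0,0,0],[0,0,0]], "slide": [[0,-0.035,0.0026],[0,-0.0425,0],[0.01,0,0],[0.012,0,0],[0,0,0]], "grip": [0.7,0.7,0.7,0.7,0.7]}}

```text
clock: 36.35
position: [0.4202, 0.2616, 0.0926]
eef_rot: [-0.0, 0.708, -0.0, 0.706]
ft_force: [0.3, 0.0, -0.7]
width: 0.0472
```

```bash
python3 - <<'E'
from h import *
import pickle
st=stat()
p=eyes.snapshot("wrist"); save("F_wrist.png",p,(200,180,450,350),3.2); pickle.dump(p,open("F.pkl","wb"))
s=eyes.snapshot("side"); save("F_side.png",s,(210,170,360,300),5); pickle.dump(s,open("Fs.pkl","wb"))
c=eyes.snapshot("scene"); save("F_scene.png",c,(340,180,450,280),6); 
E
```

```text
t 36.35 pos [0.4202 0.2616 0.0926] yaw 0.0003 tilt [-1.    -0.001 -0.002] w 0.0472 F [ 0.3  0.  -0.7]
hook frame TCP [-0.0802  0.5381 -0.1424]
```

View pics/F_wrist.png

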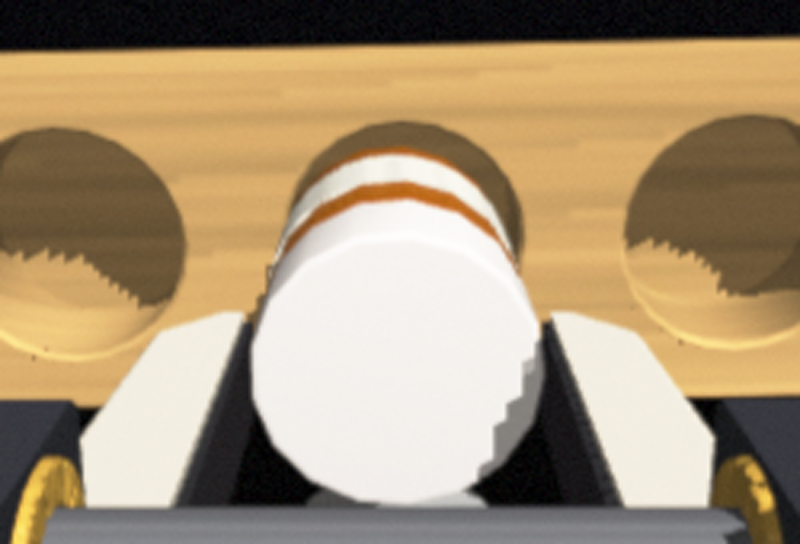

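View pics/F_side.png

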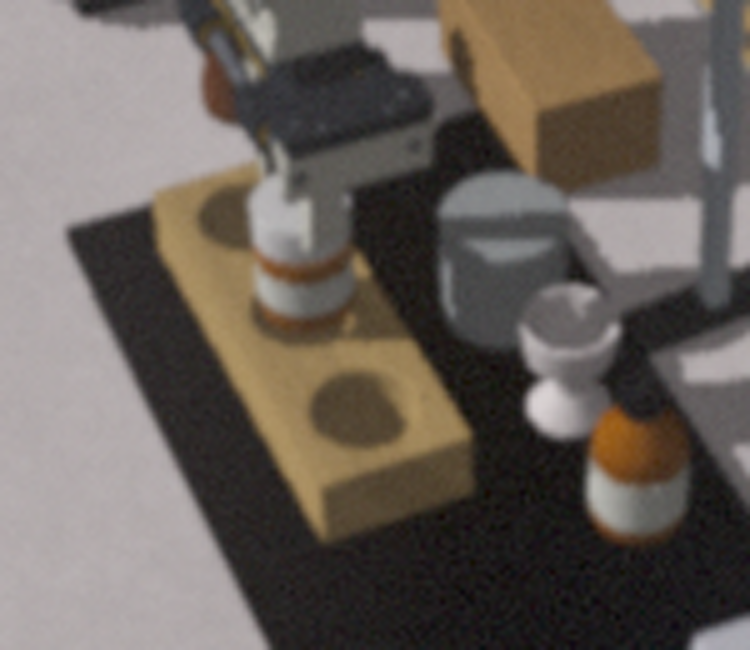

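View pics/F_scene.png

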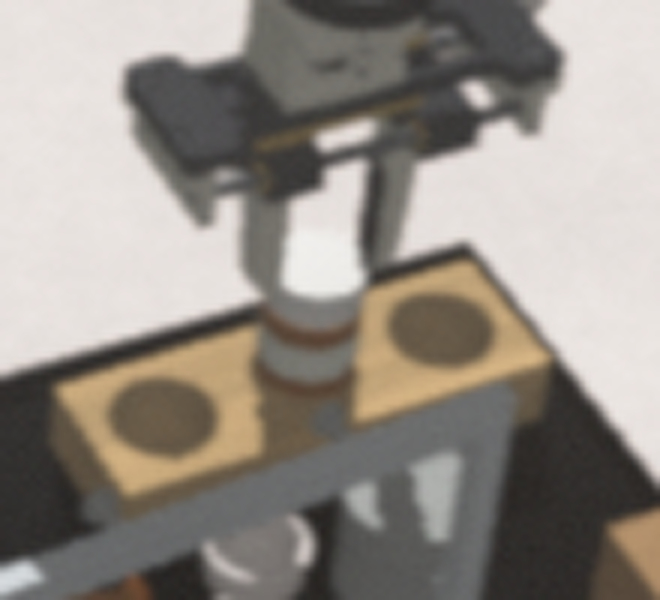

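```bash
python3 - <<'E'
from h import *
import pickle
p=pickle.load(open("F.pkl","rb")); st=status.get_state()
f=lambda u,v,z:plane(p,np.array([u/3.2+200,v/3.2+180]),z).round(4)
zb=st["position"][2]-.0407
print("zb",zb,"jar -x edge",f(398,148,zb),"hole -x edge",f(402,121,.046))
print("cap",f(397,372,zb+.066), f(252,355,zb+.066),f(545,360,zb+.066),f(397,503,zb+.066))
print("hole right edges",f(522,228,.046),f(185,245,.046),f(626,243,.046))
th=np.linspace(0,2*np.pi,60)
im=cv2.resize(p["image"][:,:,::-1][180:350,200:450],None,fx=3.2,fy=3.2,interpolation=cv2.INTER_CUBIC)
def circ(x,y,z,r,c):
    U=(proj(p,np.c_[x+r*np.cos(th),y+r*np.sin(th),0*th+z])-[200,180])*3.2
    cv2.polylines(im,[U.round().astype(np.int32)],True,c,1)
for h in [(.4199,.187),(.4184,.2632),(.4169,.3392)]: circ(*h,.046,.0265,(0,0,255))
jx,jy=st["position"][:2]
circ(jx-.002,jy,zb,.024,(0,255,0)); circ(jx-.002,jy,zb+.066,.024,(0,255,0)); cv2.imwrite("pics/F2.png",im)
E
```

```text
zb 0.053321608780234925 jar -x edge [0.3964 0.2617 0.0533] hole -x edge [0.3919 0.2626 0.046 ]
cap [0.4189 0.2615 0.1193] [0.416  0.2386 0.1193] [0.4168 0.285  0.1193] [0.4421 0.2615 0.1193]
hole right edges [0.4162 0.2895 0.046 ] [0.4202 0.2138 0.046 ] [0.4197 0.3129 0.046 ]
```

View pics/F2.png

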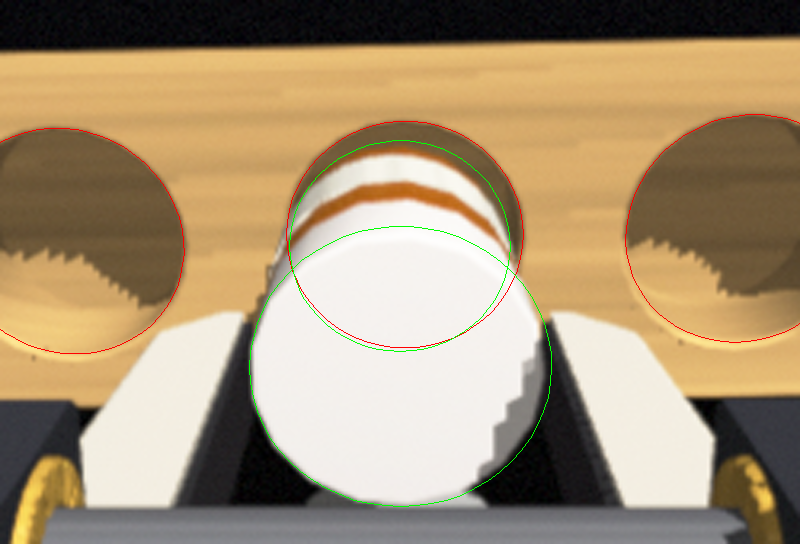

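>>> {"api": "servo_tool", "payload": {"angular": [[0,0,0],[0,0,0],[0,0,0],[0,0,0]], "slide": [[0,0.0016,-0.0013],[0.006,0,0],[0.008,0,0],[0,0,0]], "grip": [0.7,0.7,0.7,0.7]}}

```text
clock: 37.0
position: [0.4191, 0.263, 0.079]
eef_rot: [-0.0, 0.708, -0.0, 0.707]
ft_force: [0.3, -0.2, -1.3]
width: 0.0469
```

```bash
python3 - <<'E'
from h import *
import pickle
st=stat()
p=eyes.snapshot("wrist"); save("G_wrist.png",p,(200,180,450,350),3.2)
E
```

```text
t 37.0 pos [0.4191 0.263  0.079 ] yaw -0.0 tilt [-1.    -0.001 -0.001] w 0.0469 F [ 0.3 -0.2 -1.3]
hook frame TCP [-0.0811  0.5396 -0.156 ]
```

View pics/G_wrist.png

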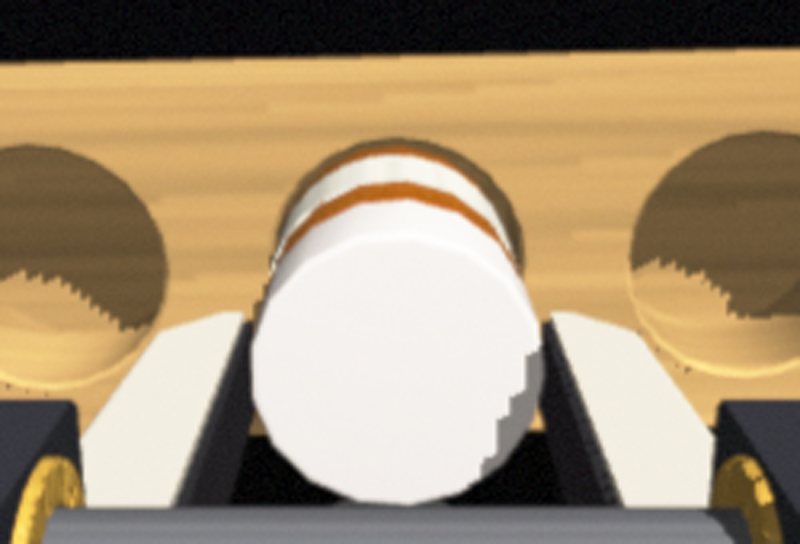

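>>> {"api": "servo_tool", "payload": {"angular": [[0,0,0],[0,0,0],[0,0,0],[0,0,0]], "slide": [[0.008,0,0],[0.008,0,0],[0.005,0,0],[0,0,0]], "grip": [0.7,0.7,0.7,0.7]}}

```text
clock: 37.55
position: [0.4193, 0.2631, 0.0585]
eef_rot: [-0.0, 0.707, -0.0, 0.707]
ft_force: [0.5, -0.2, -2.0]
width: 0.0469
```

```bash
python3 - <<'E'
from h import *
st=stat()
E
```

```text
t 37.55 pos [0.4193 0.2631 0.0585] yaw 0.0 tilt [-1.    -0.    -0.001] w 0.0469 F [ 0.5 -0.2 -2. ]
hook frame TCP [-0.0809  0.5397 -0.1765]
```

>>> {"api": "servo_tool", "payload": {"angular": [[0,0,0],[0,0,0],[0,0,0]], "slide": [[0.001,0,0],[0.001,0,0],[0,0,0]], "grip": [0.7,0.7,0.7]}}

```text
clock: 37.92
position: [0.4195, 0.2632, 0.057]
eef_rot: [0.0, 0.707, 0.0, 0.707]
ft_force: [0.4, 0.3, -1.1]
width: 0.0467
```

```bash
python3 - <<'E'
from h import *
st=stat()
E
```

```text
t 37.925 pos [0.4195 0.2632 0.057 ] yaw -0.0 tilt [-1.  0.  0.] w 0.0467 F [ 0.4  0.3 -1.1]
hook frame TCP [-0.0806  0.5398 -0.178 ]
```

Continue to contact, then release (small opening) and rise.

>>> {"api": "servo_tool", "payload": {"angular": [[0,0,0],[0,0,0],[0,0,0]], "slide": [[0.001,0,0],[0.001,0,0],[0,0,0]], "grip": [0.7,0.7,0.7]}}

```text
clock: 38.3
position: [0.4202, 0.2633, 0.0566]
eef_rot: [0.0, 0.706, 0.0, 0.708]
ft_force: [-2.0, -3.9, 13.6]
width: 0.047
```

>>> {"api": "servo_tool", "payload": {"angular": [[0,0,0],[0,0,0],[0,0,0],[0,0,0],[0,0,0],[0,0,0],[0,0,0],[0,0,0]], "slide": [[0,0,0],[0,0,0],[0,0,0],[-0.01,0,0],[-0.03,0,0],[-0.05,0,0],[-0.05,0,0],[0,0,0]], "grip": [0.35,0.35,0.35,0.35,0.35,0.35,0.35,0.35]}}

```text
clock: 39.3
position: [0.4206, 0.2639, 0.1997]
eef_rot: [0.001, 0.705, 0.001, 0.709]
ft_force: [0.4, 0.0, -0.6]
width: 0.0607
```

```bash
python3 - <<'E'
from h import *
import pickle
st=stat()
p=eyes.snapshot("wrist"); save("H_wrist.png",p,None,1.25); pickle.dump(p,open("H.pkl","wb"))
E
```

```text
t 39.3 pos [0.4206 0.2639 0.1997] yaw 0.0001 tilt [-1.     0.003  0.006] w 0.0607 F [ 0.4  0.  -0.6]
hook frame TCP [-0.0794  0.5403 -0.0353]
```

View pics/H_wrist.png

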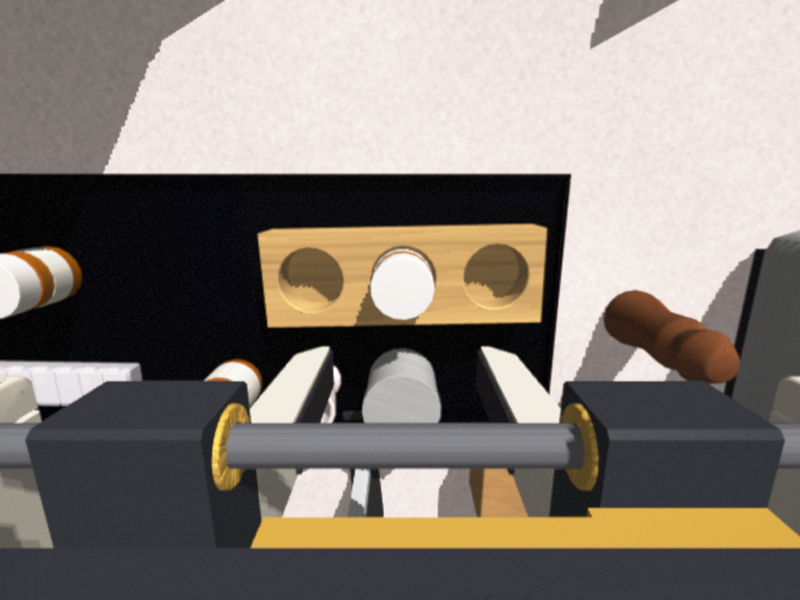

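>>> {"api": "servo_tool", "payload": {"angular": [[0,0,0],[0,0,0],[0,0,0],[0,0,0],[0,0,0],[0,0,0],[0,0,0],[0,0,0]], "slide": [[0,-0.04,0],[0,-0.05,0],[0,-0.055,0],[0,-0.055,0],[0.01,-0.05,0],[0.01,-0.04,0],[0,-0.024,0],[0,0,0]], "grip": [0.2,0.2,0.2,0.2,0.2,0.2,0.2,0.2]}}

```text
clock: 40.35
position: [0.419, -0.0518, 0.1739]
eef_rot: [0.001, 0.708, -0.001, 0.706]
ft_force: [0.2, -0.2, -0.1]
width: 0.0748
```

```bash
python3 - <<'E'
from h import *
import pickle
st=stat()
p=eyes.snapshot("wrist"); save("I_wrist.png",p,None,1.25); pickle.dump(p,open("I.pkl","wb"))
E
```

```text
t 40.35 pos [ 0.419  -0.0518  0.1739] yaw -0.0026 tilt [-1.     0.    -0.002] w 0.0748 F [ 0.2 -0.2 -0.1]
hook frame TCP [-0.128   0.2283 -0.0611]
```

View pics/I_wrist.png

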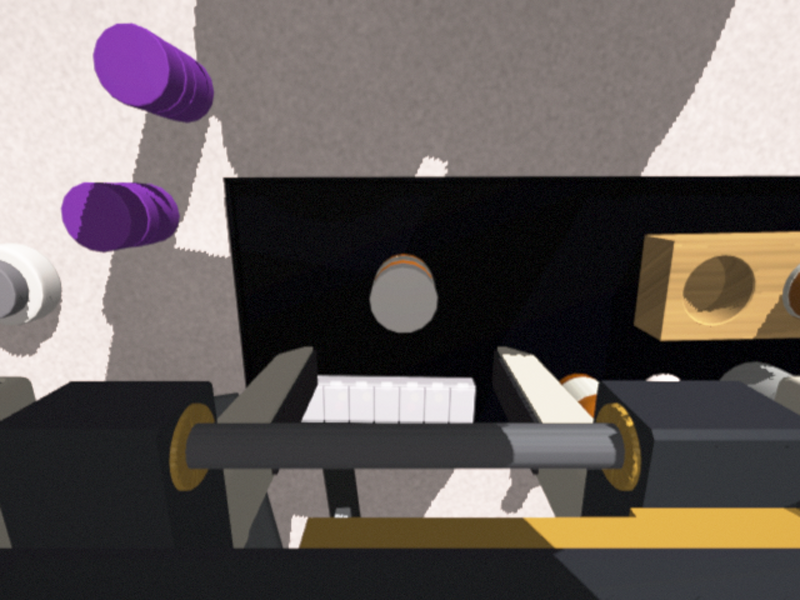

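```bash
python3 - <<'E'
from h import *
import pickle
p=pickle.load(open("I.pkl","rb")); st=status.get_state()
print(plane(p,np.array((404,298.5))/1.25,.072)-st["position"])
E
```

```text
[ 0.00049706 -0.00163628 -0.10215271]
```

>>> {"api": "servo_tool", "payload": {"angular": [[0,0,0],[0,0,0],[0,0,0],[0,0,0],[0,0,0],[0,0,0],[0,0,0],[0,0,0],[0,0,0],[0,0,0]], "slide": [[0.03,-0.0012,0.001],[0.04,0,0],[0.037,0,0],[0.023,0,0],[0,0,0],[0,0,0],[0,0,0],[0,0,0],[0,0,0],[0,0,0]], "grip": [0.2,0.2,0.2,0.2,0.2,0.7,0.7,0.7,0.7,0.7], "squeeze": 20}}

```text
clock: 41.65
position: [0.4208, -0.0521, 0.0456]
eef_rot: [0.0, 0.707, -0.0, 0.707]
ft_force: [-0.2, -0.8, 5.7]
width: 0.0474
```

```bash
python3 - <<'E'
from h import *
st=stat()
E
```

```text
t 41.65 pos [ 0.4208 -0.0521  0.0456] yaw -0.0002 tilt [-1.    -0.     0.001] w 0.0474 F [-0.2 -0.8  5.7]
hook frame TCP [-0.1262  0.2277 -0.1894]
```

>>> {"api": "servo_tool", "payload": {"angular": [[0,0,0],[0,0,0],[0,0,0],[0,0,0],[0,0,0],[0,0,0],[0,0,0],[0,0,0],[0,0,0]], "slide": [[-0.02,0,0],[-0.03,0,0],[-0.02,0.03,0],[0,0.05,0],[0,0.055,0],[0,0.055,0],[0,0.049,0],[0.018,0,0],[0,0,0]], "grip": [0.7,0.7,0.7,0.7,0.7,0.7,0.7,0.7,0.7]}}

```text
clock: 42.78
position: [0.4195, 0.1864, 0.0952]
eef_rot: [-0.001, 0.708, -0.0, 0.706]
ft_force: [0.3, 0.4, -0.4]
width: 0.0471
```

```bash
cat > ov.py <<'E'
from h import *
import sys
st=stat(); p=eyes.snapshot("wrist"); dx,dy,name=float(sys.argv[1]),float(sys.argv[2]),sys.argv[3]
zb=st["position"][2]-.0405
th=np.linspace(0,2*np.pi,60)
im=cv2.resize(p["image"][:,:,::-1][180:350,200:450],None,fx=3.2,fy=3.2,interpolation=cv2.INTER_CUBIC)
def circ(x,y,z,r,c):
    U=(proj(p,np.c_[x+r*np.cos(th),y+r*np.sin(th),0*th+z])-[200,180])*3.2
    cv2.polylines(im,[U.round().astype(np.int32)],True,c,1)
for h in [(.4199,.187),(.4184,.2632),(.4169,.3392)]: circ(*h,.046,.0265,(0,0,255))
jx,jy=st["position"][:2]
circ(jx+dx,jy+dy,zb,.024,(0,255,0)); circ(jx+dx,jy+dy,zb+.066,.024,(0,255,0)); cv2.imwrite("pics/"+name,im)
E
python3 ov.py 0 0 J.png
```

```text
t 42.775 pos [0.4195 0.1864 0.0952] yaw 0.0006 tilt [-1.    -0.001 -0.003] w 0.0471 F [ 0.3  0.4 -0.4]
hook frame TCP [-0.092   0.4638 -0.1398]
```

View pics/J.png

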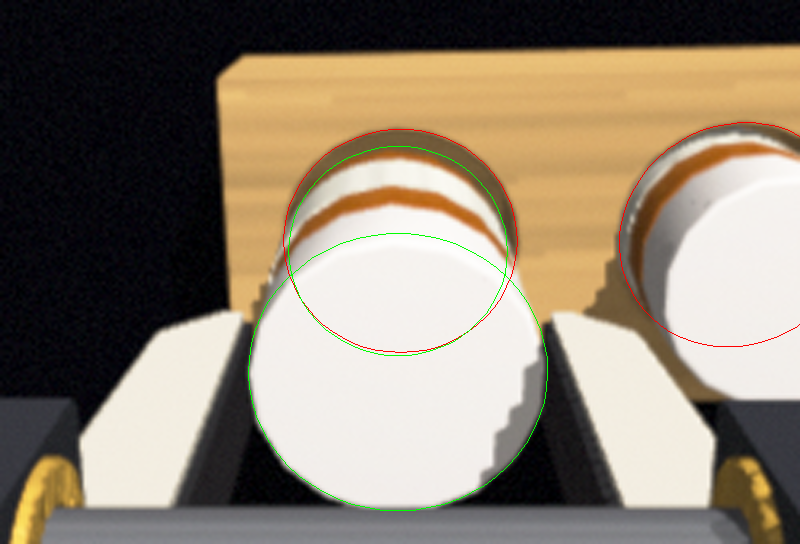

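>>> {"api": "servo_tool", "payload": {"angular": [[0,0,0],[0,0,0],[0,0,0],[0,0,0]], "slide": [[0,0.0007,0.0005],[0.008,0,0],[0.009,0,0],[0,0,0]], "grip": [0.7,0.7,0.7,0.7]}}

```text
clock: 43.32
position: [0.4205, 0.1874, 0.079]
eef_rot: [-0.0, 0.708, -0.0, 0.707]
ft_force: [-0.1, -0.0, -0.8]
width: 0.0469
```

```bash
python3 ov.py 0 0 K.png
```

```text
t 43.325 pos [0.4205 0.1874 0.079 ] yaw -0.0003 tilt [-1.    -0.001 -0.001] w 0.0469 F [-0.1 -0.  -0.8]
hook frame TCP [-0.0909  0.4646 -0.156 ]
```

View pics/K.png

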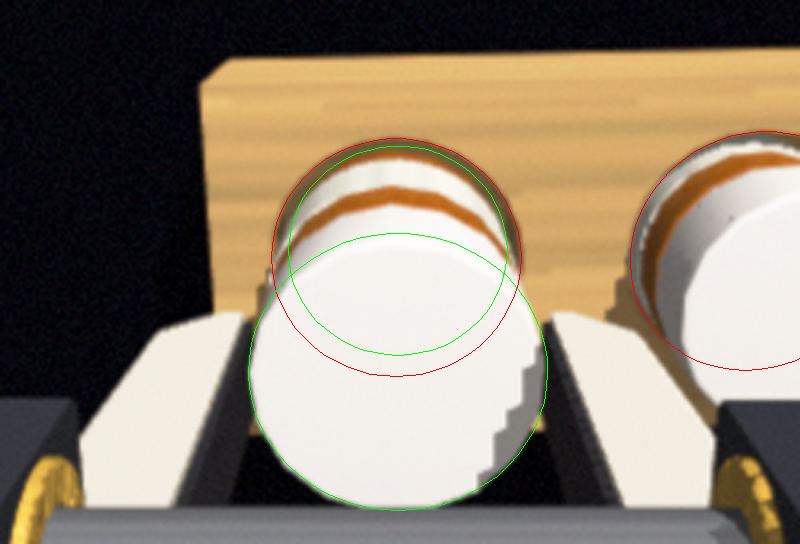

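>>> {"api": "servo_tool", "payload": {"angular": [[0,0,0],[0,0,0],[0,0,0],[0,0,0],[0,0,0],[0,0,0]], "slide": [[0.008,0,0],[0.008,0,0],[0.005,0,0],[0.001,0,0],[0.001,0,0],[0,0,0]], "grip": [0.7,0.7,0.7,0.7,0.7,0.7]}}

```text
clock: 44.12
position: [0.4211, 0.1877, 0.0571]
eef_rot: [0.0, 0.707, 0.0, 0.707]
ft_force: [-0.2, 0.0, -1.5]
width: 0.0472
```

>>> {"api": "servo_tool", "payload": {"angular": [[0,0,0],[0,0,0],[0,0,0]], "slide": [[0.001,0,0],[0.001,0,0],[0,0,0]], "grip": [0.7,0.7,0.7]}}

```text
clock: 44.5
position: [0.4213, 0.1877, 0.0556]
eef_rot: [0.0, 0.707, 0.0, 0.707]
ft_force: [-0.2, -1.3, 4.7]
width: 0.0469
```

>>> {"api": "servo_tool", "payload": {"angular": [[0,0,0],[0,0,0],[0,0,0],[0,0,0],[0,0,0],[0,0,0],[0,0,0],[0,0,0],[0,0,0]], "slide": [[0,0,0],[0,0,0],[0,0,0],[-0.01,0,0],[-0.03,0,0],[-0.05,0,0],[-0.05,0,0.01],[-0.05,0,0.03],[0,0,0]], "grip": [0.4,0.4,0.4,0.4,0.4,0.4,0.4,0.4,0.4]}}

```text
clock: 45.62
position: [0.463, 0.1879, 0.2493]
eef_rot: [0.001, 0.705, 0.0, 0.709]
ft_force: [-0.2, 0.0, 0.8]
width: 0.0558
```

```bash
python3 - <<'E'
from h import *
st=stat()
p=eyes.snapshot("wrist"); save("L_wrist.png",p,None,1.25)
p=eyes.snapshot("side"); save("L_side.png",p,None,1.25)
p=eyes.snapshot("scene"); save("L_scene.png",p,None,1.25)
E
```

```text
t 45.625 pos [0.463  0.1879 0.2493] yaw -0.0006 tilt [-1.     0.002  0.005] w 0.0558 F [-0.2  0.   0.8]
hook frame TCP [-0.0488  0.4589  0.0143]
```

View pics/L_wrist.png

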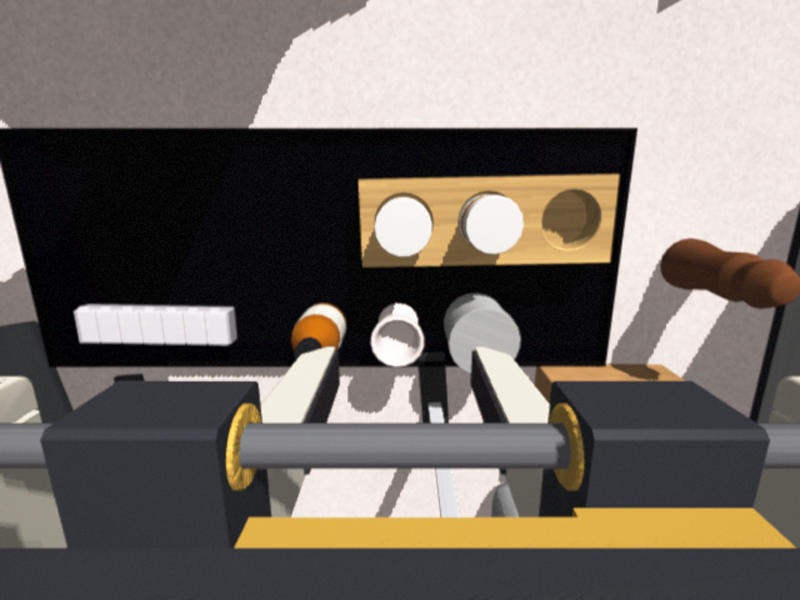

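View pics/L_side.png

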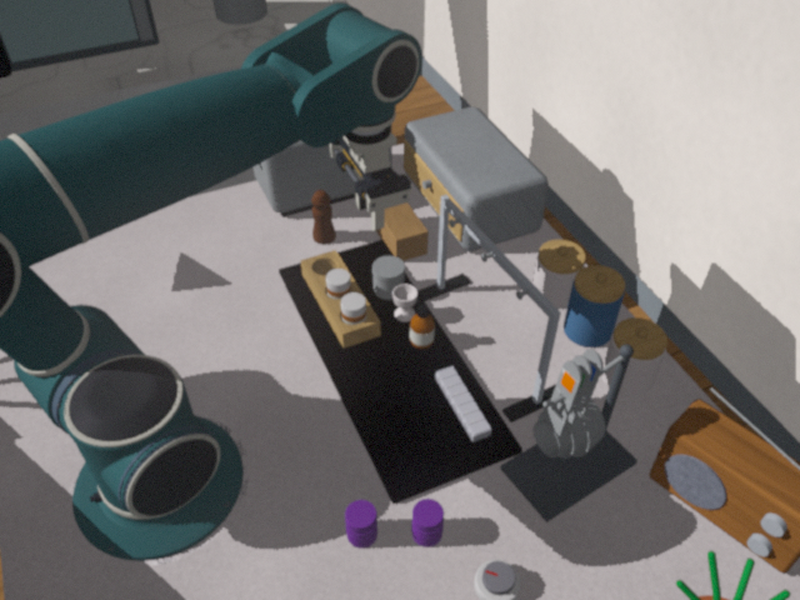

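View pics/L_scene.png

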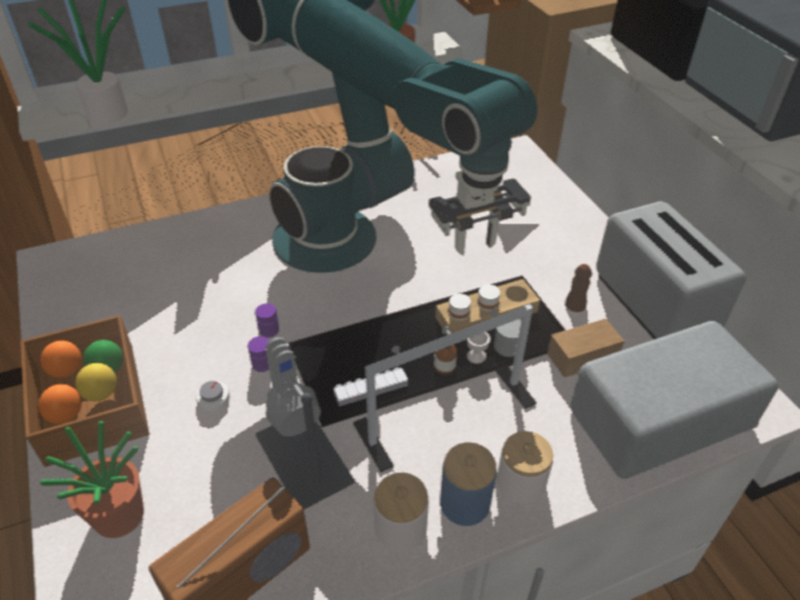

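```bash
python3 - <<'E'
from h import *
p=eyes.snapshot("wrist"); save("M1.png",p,(270,130,510,220),3.3)
f=lambda u,v,z:plane(p,np.array([u,v])/1.25,z).round(4)
print(f(403.5,226,.082),f(493,224.5,.082),f(572,219,.046))
s=eyes.snapshot("side"); save("M2.png",s,(400,260,540,420),4.5)
s=eyes.snapshot("scene"); save("M3.png",s,(330,210,450,280),6)
E
```

```text
[0.4157 0.1863 0.082 ] [0.4145 0.2589 0.082 ] [0.4123 0.3365 0.046 ]
```

View pics/M2.png

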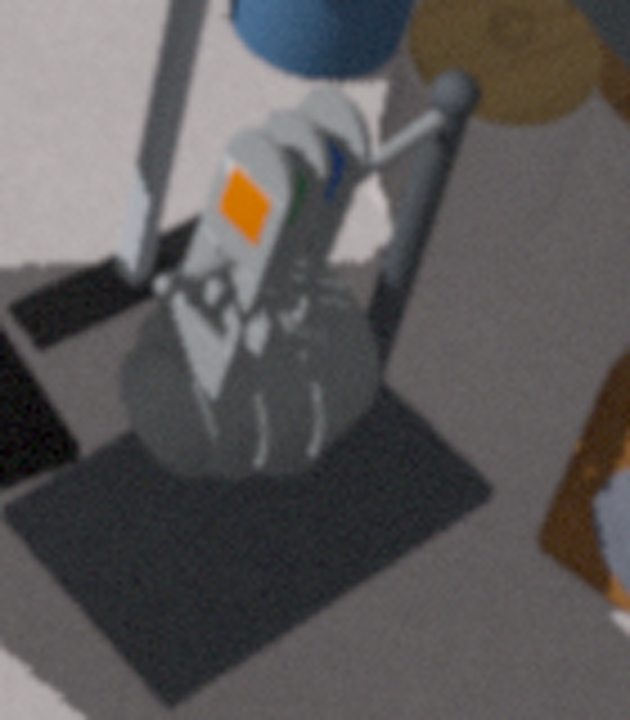

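View pics/M3.png

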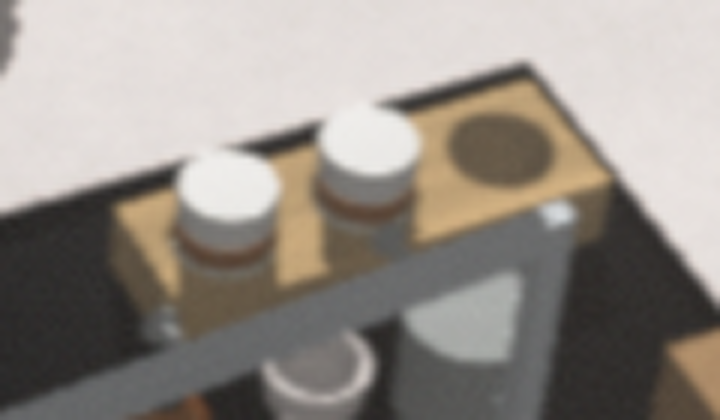

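```bash
python3 - <<'E'
from station import robot,status
print(status.get_state()["clock"]); print(robot.finish_job())
E
```

```text
45.925
the job is handed in; nothing more can be done
None
```

I hung all three scoops on the storage hook and put both amber white-capped jars in the wooden block. I then handed the job in at about 46 s; no verdict is reported.

- **Scoops:** They hang large, medium, small from deepest to front. I placed the keyhole tops at about +33, +14 and -4 mm along the hook bar, which leaves the handles about 18 mm apart. The final side picture shows the smaller cups nested in the larger ones.
- **Jars:** There were only two on the tray, and no third showed in any view. They are in the middle bore and the one nearest the jars' starting spot. Each touched the bore floor about 10 mm above its tray pickup height, as a full seating should.
- **Left alone:** I did not touch the purple look-alikes or anything else, and nothing appears to have moved in the final pictures.

**Checks that disagreed:** A last wrist-camera estimate put the middle jar about 2–4 mm short of its expected distance along the row. It put the empty bore about 3 mm short as well, so I took that as camera error after the arm's small tilt. The pictures and contact heights indicate the jars are seated.

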